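# Refit the lever of a bar citrus press with its hinge pin

## Task

Put the citrus press back together after washing: set the lever's presser plug down into the strainer cup with the eye at its tail between the two side plates of the swinging link, then push the red-gripped hinge pin all the way through plate, eye and far plate until its grip sits flush against the link. The link leans loosely fore or aft and its holes are not lined up with the eye, so feel for them and work gently - never force the pin or the lever - and leave the cup, the lemon pan and the shaker where they are.

Things in the scene. Friction and masses are not known exactly. Their poses are not given: they have to be found in the camera images.
- press: Aluminium citrus press, fixed. Origin: underside of the base, below the cup's centre; z up, x level from the column to the cup and on to the front (where the fitted lever's handle points), y parallel to the link's hole axis. Base x -163..73, y -65..65, 14 mm high. Column at x -110, 46 x 50 mm, 84 mm high, a 26 x 22 mm tongue on it to 118 mm.
- strainer_rim (a point): Centre of the strainer cup's rim, 129 mm above the counter, above the press's origin; press axes. Cup 80 mm outside, about 71 mm inside diameter, straight for 23 mm down, then narrowing; 40 mm deep.
- link_hinge (a point): Hinge of the steel link on the column's tongue, 110 mm behind the cup's axis (-x), z 108 mm; press axes. The link swings in x about y, stays where left, gives way to 1.7 N at its holes. Two plates 8 mm thick, inner faces y -13 and 13, outer -21 and 21, a 30 mm round head with plain 12 mm hole 60 mm from the hinge. Stops 15 mm before and 18 mm behind upright.
- hole_line (a point): Fixed point 60 mm above link_hinge: where the middle between the link's two holes is when the link stands upright, in line with the seated lever's eye; press axes, hole axis y. The point does NOT follow the link: at the start the link leans, its holes anywhere from 12 mm before (+x) to 15 mm behind (-x) this point on the 60 mm arc, not measured: feel or look.
- lever_grip (a point): Loose aluminium lever, about 0.5 kg. Point: middle of its bar, above the presser, at the balance point: grip here. z up, x to the black handle, y across. Bar 20 mm wide (y), 18 high, x -98 to the handle's start at 74; handle 28 mm thick to x 170. Starts standing on its plug on the tray. Seated, the point is 39 mm above strainer_rim, x along the press's x.
- lever_eye (a point): Centre of the eye at the lever's tail, 110 mm from lever_grip along the lever's -x, same height: a round lug of 28 mm, 20 mm thick (y, so 3 mm of room to each link plate), with a plain 12 mm hole along y. Axes of lever_grip.
- lever: The lever; origin at the centre of the presser plug's flat underside, 67 mm below lever_grip, same axes. Plug 40 mm wide at the underside, widening over 18 mm to 68 mm, then straight for 10 mm up to a flange, 88 mm wide, 4 mm thick, that comes to lie on the cup's rim; above it an 18 mm thick stem carries the bar.
- pin_grip (a point): Centre of the hinge pin's red grip: 36 mm long (x), 20 mm square, lying on the counter on a flat. x points to the nose. The shoulder (grip's front face) is 18 mm ahead; from it a round steel shank, 10 mm thick, goes on 54 mm, its last 5 mm tapering to a flat end of 8 mm. Loose, 70 g. Home, the shoulder touches a plate's outer face, the point 39 mm from hole_line.
- pin_tip (a point): Centre of the pin's nose end, 72 mm from pin_grip along the pin's x.
- pin: The pin; origin on its axis at the shoulder, 18 mm ahead of pin_grip, same axes.
- tray: Black serving tray with a red edge, fixed: 220 x 360 mm, floor 4 mm, rim 12 mm high; origin at the centre of its underside.
- cup: White cup, 72 mm wide, 70 mm high, to be left alone; origin at its underside.
- lemons: Steel pan 130 x 100 x 40 mm with three lemon halves, to be left alone; origin at its underside.
- shaker: White sugar shaker with a steel cap, 52 mm wide, 110 mm high, to be left alone; origin at its underside.
Not all that is in view belongs to the job. What is meant by the pin is not blue, and is the larger of those in its own colour.

How it is judged:
By the outcome, as a careful person would: the job done as asked, in the order asked, and still so for the second after the job is handed in, with the robot touching nothing.
It also fails if it takes over 72 s, if anything falls off the work surface, if the arm or the gripper's body presses on something with over 40 N, if the wrist force passes 120 N, or if a joint passes its speed limit or range.

## Robot

A 7-joint arm with a two-finger parallel gripper is mounted at the origin on the work surface. World frame = base frame: x ahead of the robot, y to its left, z up, the work surface at z = 0. Lengths are in m, angles in degrees, forces in N, time in s.
With the tool pointing down it reaches from about 0.425 to 0.875 m from the base axis. Payload 4.7 kg.
Tool frame: the origin (TCP) lies at the very end of the fingers, on their centre line; the grasp point (between the pads) lies 19 mm behind it (robot.tcp_to_grasp is the distance from the TCP to the grasp point, in m); y points along the fingers, z is the direction in which the jaws open and shut, and the axes are right-handed (so a half turn about y gives the same grasp; the last joint's range is limited). The gripper opens to 85 mm and grips with 20 to 120 N. Pads are 22 mm wide; open, the fingers measure 114 mm over their backs; the gripper's body (76 mm by 85 mm) begins 54 mm behind the grasp point. The pads swing forward as they close: fully open they stand 13 mm farther back than shut.
Start: joints at [74.662, 18.392, -4.016, 83.108, 1.295, 78.541, -3.26], TCP at [0.181, -0.624, 0.231] pointing down, gripper open.
Joint ranges: [-163.93, 163.93], [-17.29, 119.83], [-79.2, 71.16], [3.27, 140.29], [-89.18, 269.18], [5.43, 117.66], [-154.24, 154.24]. Speed limits (degrees/s): [147.25, 147.25, 180, 180, 180, 180, 180].

## Interface

Orientations are given as [roll, pitch, yaw] about the fixed x, y, z axes, in that order (R = Rz(yaw) Ry(pitch) Rx(roll)).
In Python, from cell import robot gives the robot as it stands. The module is installed in compiled form; this text tells all that it offers.
- The arm moves only by the tool jog_arm, never from a script. Its argument "deltas" is a list of rows, each an object of numbers: "dx", "dy", "dz": the shift along the tool's x, y, z in cm; "turn": the turn about the tool's y in degrees. A call has 1 to 5 rows; each row is the pose to reach, as a shift and turn from the pose commanded when the call began, along the tool's axes at that moment; what a row does not reach only later rows make up. A row lasts 1/10 s, in which the tool goes at most 50 mm and 8.59 degrees, less where a joint would pass 70% of its speed; a pose out of reach is approached as far as the arm can. A call with a gripper value outside its range is refused whole. "grip" is the finger opening in cm, from 0 to 8.54, set as the call begins (left out, the last holds). The fingers move at their own pace and stop on an object; the grip force is fixed at half the most. Time passes only in rows, so rows that repeat a pose let the fingers close. It gives the time, the measured TCP pose, the force and the opening at its end, in the units of the state.
- robot.read_state(): the state, without advancing time (a new reading comes with each control period).
- robot.capture(name): name is "scene" or "top" or "wrist"; returns a dict with "img" (480x640x3 uint8, red, green, blue), "fx", "fy", "cx", "cy" (pixels), "eye" and "orientation" of the camera in the world; the wrist camera has in their place "hand_eye" (4x4, takes a point from camera to tool coordinates, whose origin is the TCP and whose axes are the tool frame's). Camera axes: x right, y down, z forward; pixel columns grow to the right and rows downward; lengths in m; the calibration is good to about 2 mm. A picture is of the moment at which its call begins: read the wrist's pose just before it. There is no depth.
- robot.sign_off(): hands the job in, once; it reports no verdict.
The state is a dict: "t": time; "joint_pos": joint angles; "joint_velocities": joint speeds; "joint_efforts": joint torques, N m; "eef_pos": TCP position; "ee_rot": TCP orientation; "ft_force": force on the tool from outside, world axes, zero at the start; "moment": the same for the moment, N m; "grip_width": finger opening in m.
Only numpy, scipy, OpenCV 4.12 (cv2) and the standard library are available. Lean on these libraries where they do the work, as an engineer would, in place of code of your own. Each camera call takes 0.05 s, during which the arm holds its last target.

## Working session

There is one attempt and no reset: what is moved stays moved. The work goes in short steps, Python scripts to look and compute and a tool call to move; the robot and the scene stay as the last step left them, time stands still between calls to the robot, and variables do not carry over. Pictures are saved under pics/ and viewed, and the job is handed in when it is done.

Besides the shell and the picture viewer there is one more tool, called after "Emit:" as name([rows], argument=value, ...), one row to a line, values as JSON. jog_arm: Moves the arm, as the interface text tells. Its arguments: {"type":"object","properties":{"deltas":{"type":"array"},"grip":{"type":"number"}},"required":["deltas"]}

```bash
mkdir -p pics; ls
python3 - <<'E'
from cell import robot
import cv2,pickle
s=robot.read_state();print(s)
for n in("scene","top","wrist"):
    c=robot.capture(n);cv2.imwrite(f"pics/{n}0.png",c["img"][:,:,::-1]);pickle.dump(c,open(f"{n}0.pkl","wb"))
    print({k:v for k,v in c.items() if k!="img"})
E
```

```text
pics
{'t': 0.0, 'joint_pos': array([74.66124644, 18.43872025, -4.01609051, 83.17422121,  1.29649233,
       78.54159561, -3.26101265]), 'joint_velocities': array([-0.08894198, -0.03027434,  0.00900448,  0.03053067, -0.0271681 ,
       -0.14480157, -0.02700602]), 'joint_efforts': array([ 8.28609245e-04, -4.93590474e+01, -3.81873334e-01, -3.14335334e+01,
        1.29491472e-02,  1.14022967e-02, -1.68347265e-05]), 'eef_pos': array([ 0.18056194, -0.62385869,  0.2302334 ]), 'ee_rot': array([-9.01092076e+01, -7.06322595e-03, -1.63851689e+02]), 'ft_force': array([-0.08088414,  0.45977158,  0.58517775]), 'moment': array([-0.05223074, -0.01569075, -0.03835961]), 'grip_width': 0.08554283142348786}
{'fx': 581.1382306531124, 'fy': 581.1382306531124, 'cx': 314.753380930577, 'cy': 240.6764229082848, 'eye': array([ 1.13242172, -0.62482371,  0.84863572]), 'orientation': array([-130.74763992,    1.08818985,   44.06743328])}
{'fx': 495.4280236539538, 'fy': 495.4280236539538, 'cx': 315.9878797427325, 'cy': 240.8772476305745, 'eye': array([ 0.47289887, -0.01267362,  1.04440506]), 'orientation': array([-176.98122862,    0.76128142,  -88.74333807])}
{'fx': 362.662749771765, 'fy': 362.662749771765, 'cx': 319.53432342918705, 'cy': 242.8991177882162, 'hand_eye': array([[-3.19144017e-04,  9.44395102e-01,  3.28812696e-01,
        -8.43950693e-02],
       [-1.70157077e-03, -3.28812750e-01,  9.44393605e-01,
        -1.42765115e-01],
       [ 9.99998501e-01, -2.58100505e-04,  1.71189372e-03,
         1.72777299e-04],
       [ 0.00000000e+00,  0.00000000e+00,  0.00000000e+00,
         1.00000000e+00]])}
```

View pics/scene0.png

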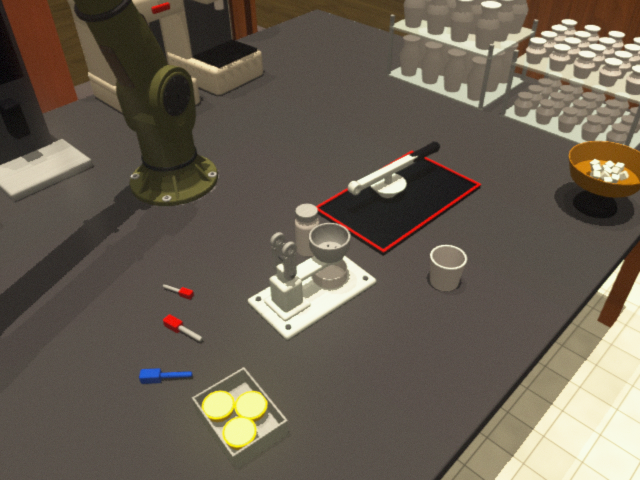

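View pics/top0.png

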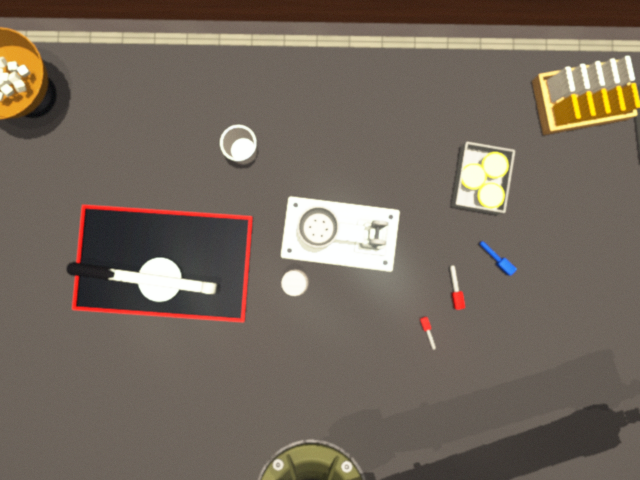

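View pics/wrist0.png

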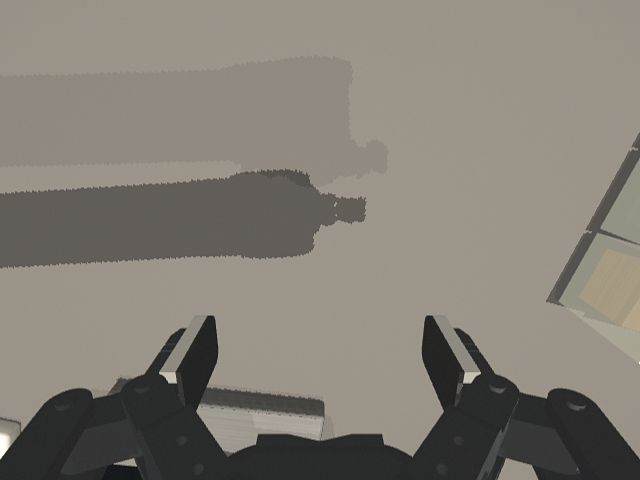

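The scene view shows the press in the middle, the lever on the tray, and three candidate pins. In the top view these are the red pin at (457,288), the small red one at (428,332) and the blue one at (498,258). The pin meant is the larger red one at (457,288). I'll confirm that in enlarged crops.

```bash
cat > h.py <<'E'
import numpy as np,cv2,pickle
from scipy.spatial.transform import Rotation as R
def rot(rpy): return R.from_euler('xyz',rpy,degrees=True).as_matrix()
def campose(c,s=None):
    if 'eye' in c: return rot(c['orientation']),np.array(c['eye'])
    H=c['hand_eye'];T=rot(s['ee_rot']);return T@H[:3,:3],T@H[:3,3]+s['eef_pos']
def ray(c,u,v,s=None):
    M,e=campose(c,s);d=M@np.array([(u-c['cx'])/c['fx'],(v-c['cy'])/c['fy'],1]);return e,d
def atz(c,u,v,z,s=None):
    e,d=ray(c,u,v,s);return e+d*(z-e[2])/d[2]
def proj(c,p,s=None):
    M,e=campose(c,s);q=M.T@(np.array(p)-e);return np.array([c['fx']*q[0]/q[2]+c['cx'],c['fy']*q[1]/q[2]+c['cy']])
def tri(obs):
    A=np.zeros((3,3));b=np.zeros(3)
    for e,d in obs:
        d=d/np.linalg.norm(d);P=np.eye(3)-np.outer(d,d);A+=P;b+=P@e
    return np.linalg.solve(A,b)
def crop(img,u0,v0,u1,v1,k,name):
    im=cv2.resize(img[v0:v1,u0:u1,::-1],None,fx=k,fy=k,interpolation=cv2.INTER_CUBIC)
    # ticks
    for u in range((u0//10+1)*10,u1,10):
        cv2.line(im,((u-u0)*k,0),((u-u0)*k,6),(0,255,0),1)
        if u%20==0: cv2.putText(im,str(u),((u-u0)*k-10,18),0,.4,(0,255,0),1)
    for v in range((v0//10+1)*10,v1,10):
        cv2.line(im,(0,(v-v0)*k),(6,(v-v0)*k),(0,255,0),1)
        if v%20==0: cv2.putText(im,str(v),(8,(v-v0)*k+4),0,.4,(0,255,0),1)
    cv2.imwrite('pics/'+name,im)
E
python3 - <<'E'
from h import *
t=pickle.load(open('top0.pkl','rb'));s=pickle.load(open('scene0.pkl','rb'))
crop(t['img'],270,180,410,290,5,'t_press.png')
crop(t['img'],410,225,530,355,4,'t_pins.png')
crop(t['img'],60,200,260,330,4,'t_lever.png')
crop(s['img'],235,190,385,340,4,'s_press.png')
E
```

```text
(no output)
```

View pics/t_press.png

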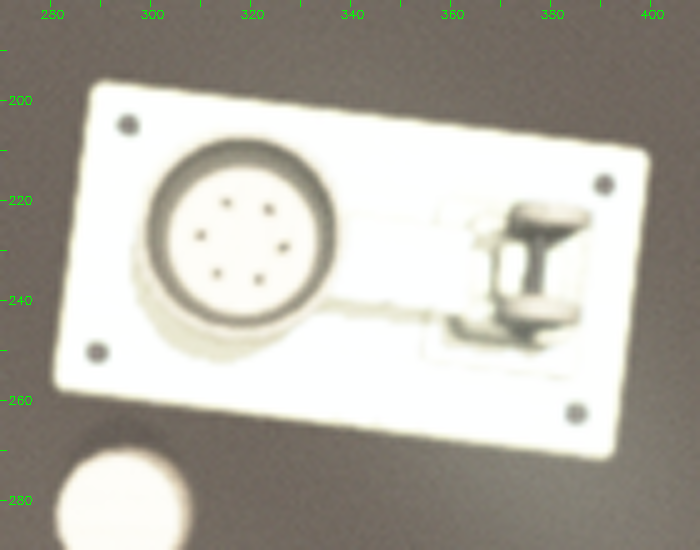

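View pics/t_pins.png

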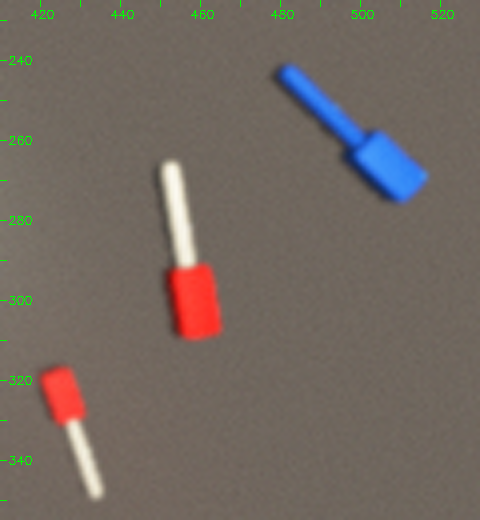

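View pics/t_lever.png

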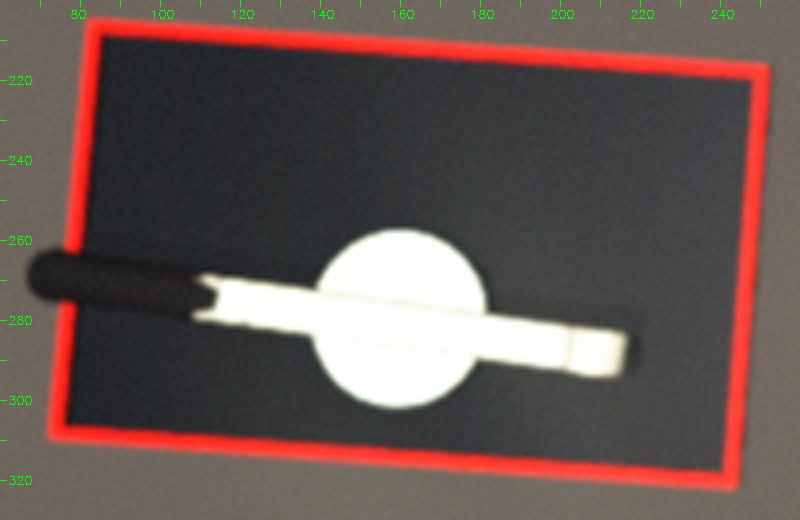

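View pics/s_press.png

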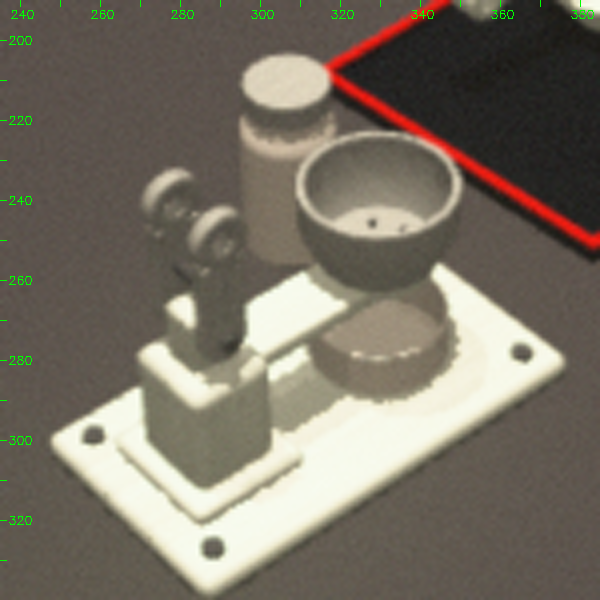

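The crops confirm it: the larger red pin has its nose at (452,266), shoulder at (456.5,292) and grip end at (460,309). The other red one is about half its size.

Run:
```python
from h import *
np.set_printoptions(precision=4,suppress=True)
t=pickle.load(open('top0.pkl','rb'));s=pickle.load(open('scene0.pkl','rb'))
C=[atz(t,*p,.014)[:2] for p in [(288.3,196.3),(400,210),(392.3,271.8),(281,258)]]
# order: front +? 
print('base',C, np.linalg.norm(C[0]-C[1]),np.linalg.norm(C[1]-C[2]))
ctr=np.mean(C,0); ex=(C[0]+C[3]-C[1]-C[2]);ex/=np.linalg.norm(ex)
org=ctr+ex*.045
print('press org',org,'yaw',np.degrees(np.arctan2(ex[1],ex[0])))
print('rim centre', atz(t,318,226.7,.129)[:2], 'r',np.linalg.norm(atz(t,318,226.7,.129)-atz(t,337.5,226.7,.129)))
print('rim scene', [atz(s,*p,.129) for p in [(329.7,242.5),]])
hl=org-ex*.110
print('hole_line',hl,'proj',proj(t,[*hl,.168]),proj(s,[*hl,.168]))
print('pin tip',atz(t,452.3,266,.010),'sh',atz(t,456.3,291.5,.01),'end',atz(t,459.5,309,.01))
T=[atz(t,*p,.012)[:2] for p in [(83,206),(252,216.5),(244,321.5),(73,308.5)]];
print('tray',T)
a=atz(t,113,274.3,.08);b=atz(t,216.5,288.7,.08)
print('lever a',a,'eyeend',b,'fl',atz(t,160,279.5,.036))
d=(a-b)[:2];print('yaw',np.degrees(np.arctan2(d[1],d[0])),np.linalg.norm(d))
```

```text
base [array([0.6192, 0.0622]), array([ 0.5951, -0.1715]), array([ 0.4661, -0.1573]), array([0.4897, 0.0742])] 0.23499888739177263 0.12974117799485926
press org [ 0.5471 -0.0033] yaw 84.15530151508256
rim centre [ 0.5473 -0.0026] r 0.03611840100529347
rim scene [array([ 0.566 , -0.0187,  0.129 ])]
hole_line [ 0.5359 -0.1127] proj [379.8638 232.6062] [281.4379 243.828 ]
pin tip [ 0.4809 -0.2821  0.01  ] sh [ 0.4283 -0.2907  0.01  ] end [ 0.3924 -0.2976  0.01  ]
tray [array([0.5902, 0.4949]), array([0.5753, 0.1375]), array([0.3565, 0.1478]), array([0.3751, 0.5058])]
lever a [0.4497 0.3962 0.08  ] eyeend [0.4262 0.1927 0.08  ] fl [0.4402 0.3181 0.036 ]
yaw 83.43005031575333 0.20491758063309132
```

```bash
cat > go.py <<'E'
import sys
from h import *
from cell import robot
s=robot.read_state();x,y,z,yaw=map(float,sys.argv[1:5])
T=rot(s['ee_rot']);d=T.T@(np.array([x,y,z])-s['eef_pos'])*100
t=-((yaw-s['ee_rot'][2]+180)%360-180)
np.set_printoptions(precision=4,suppress=True)
print('t%.2f'%s['t'],s['eef_pos'],s['ee_rot'],'F',s['ft_force'],'M',s['moment'],'w%.4f'%s['grip_width'])
print('dx %.2f dy %.2f dz %.2f turn %.2f'%(*d,t))
E
python3 go.py 0.52 -0.30 0.25 -96.6
```

```text
t0.15 [ 0.1806 -0.624   0.2305] [ -90.0852   -0.0052 -163.8505] F [-0.5011 -0.2823  0.011 ] M [ 0.0086 -0.0305 -0.0369] w0.0858
dx -41.61 dy -1.92 dz -21.68 turn -67.25
```

Emit:
jog_arm([
  {"dx":-41.6,"dy":-1.9,"dz":-21.7,"turn":-67.2},
  {"dx":-41.6,"dy":-1.9,"dz":-21.7,"turn":-67.2},
  {"dx":-41.6,"dy":-1.9,"dz":-21.7,"turn":-67.2},
  {"dx":-41.6,"dy":-1.9,"dz":-21.7,"turn":-67.2},
  {"dx":-41.6,"dy":-1.9,"dz":-21.7,"turn":-67.2},
])

```text
t: 0.65
eef_pos: [0.3624, -0.4501, 0.2414]
ee_rot: [-90.0, -0.0, -120.5]
ft_force: [1.1, -1.5, 0.4]
grip_width: 0.0855
```

```bash
python3 go.py 0.52 0.00 0.25 -96.6
```

```text
t0.65 [ 0.3624 -0.4501  0.2414] [ -90.0091   -0.0148 -120.536 ] F [ 1.105  -1.4774  0.3904] M [-0.0358 -0.0396  0.0427] w0.0855
dx -46.78 dy -0.87 dz -9.30 turn -23.94
```

Emit:
jog_arm([
  {"dx":-46.8,"dy":-0.9,"dz":-9.3,"turn":-24},
  {"dx":-46.8,"dy":-0.9,"dz":-9.3,"turn":-24},
  {"dx":-46.8,"dy":-0.9,"dz":-9.3,"turn":-24},
  {"dx":-46.8,"dy":-0.9,"dz":-9.3,"turn":-24},
  {"dx":-46.8,"dy":-0.9,"dz":-9.3,"turn":-24},
])

```text
t: 1.15
eef_pos: [0.4455, -0.2144, 0.2461]
ee_rot: [-90.0, -0.0, -96.9]
ft_force: [0.4, -0.0, 1.0]
grip_width: 0.0854
```

```bash
python3 go.py 0.44 0.25 0.25 -96.6
python3 - <<'E'
from h import *
from cell import robot
s=robot.read_state();c=robot.capture('wrist');pickle.dump((c,s),open('w1.pkl','wb'));cv2.imwrite('pics/w1.png',c['img'][:,:,::-1])
E
```

```text
t1.15 [ 0.4455 -0.2144  0.2461] [-90.0003  -0.0319 -96.8888] F [ 0.3547 -0.0461  0.986 ] M [ 0.021  -0.0525 -0.0379] w0.0854
dx -46.04 dy -0.42 dz -6.12 turn -0.29
```

View pics/w1.png

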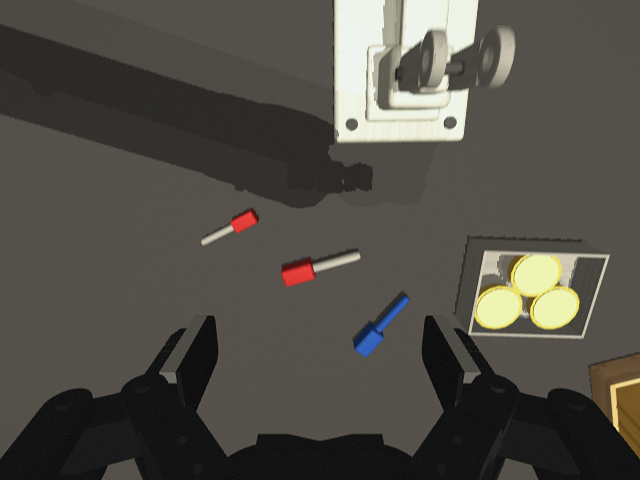

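The wrist view shows the pin's nose at (359,256), shoulder at (314,267) and grip end at (284,275). The link heads are at (433,58) and (496,56).

Emit:
jog_arm([
  {"dx":-46.0,"dy":-0.4,"dz":-6,"turn":0},
  {"dx":-46.0,"dy":-0.4,"dz":-6,"turn":0},
  {"dx":-46.0,"dy":-0.4,"dz":-6,"turn":0},
  {"dx":-46.0,"dy":-0.4,"dz":-6,"turn":0},
  {"dx":-46.0,"dy":-0.4,"dz":-6,"turn":0},
])

```text
t: 1.7
eef_pos: [0.4425, 0.0353, 0.2483]
ee_rot: [-90.0, -0.1, -96.9]
ft_force: [1.6, 0.1, 0.2]
grip_width: 0.0852
```

```bash
python3 go.py 0.4405 0.3185 0.20 -96.6
python3 - <<'E'
from h import *
from cell import robot
np.set_printoptions(precision=4,suppress=True)
c,s=pickle.load(open('w1.pkl','rb'))
for p in [(359,256),(314,267),(284,275)]: print(atz(c,*p,.010,s))
for p in [(334,142),(465,138)]: print(atz(c,*p,.014,s))
s=robot.read_state();c=robot.capture('wrist');pickle.dump((c,s),open('w2.pkl','wb'));cv2.imwrite('pics/w2.png',c['img'][:,:,::-1])
E
```

```text
t1.70 [0.4425 0.0353 0.2483] [-89.9715  -0.0506 -96.8971] F [1.6049 0.0663 0.241 ] M [ 0.0294 -0.0883 -0.0518] w0.0852
dx -28.10 dy 4.80 dz -3.60 turn -0.30
[ 0.4816 -0.2829  0.01  ]
[ 0.4299 -0.2901  0.01  ]
[ 0.3946 -0.2959  0.01  ]
[ 0.4668 -0.1566  0.014 ]
[ 0.5966 -0.1684  0.014 ]
```

View pics/w2.png

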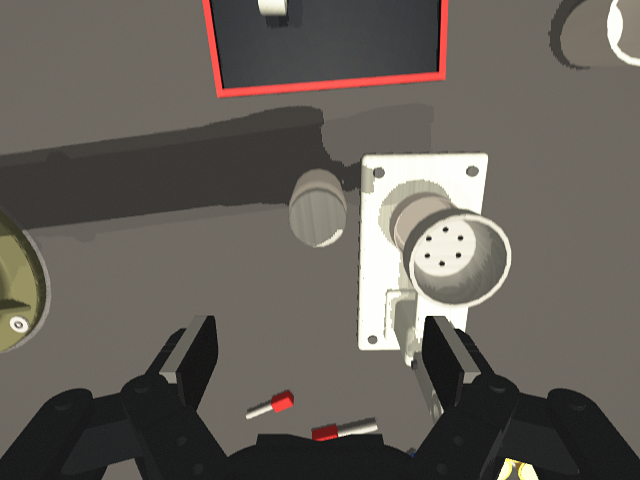

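This view shows the cup rim centred near (460,260) and the base's front corners at (361,154) and (488,153).

Emit:
jog_arm([
  {"dx":-28.1,"dy":4.8,"dz":-3.6,"turn":-0.3},
  {"dx":-28.1,"dy":4.8,"dz":-3.6,"turn":-0.3},
  {"dx":-28.1,"dy":4.8,"dz":-3.6,"turn":-0.3},
  {"dx":-28.1,"dy":4.8,"dz":-3.6,"turn":-0.3},
  {"dx":-28.1,"dy":4.8,"dz":-3.6,"turn":-0.3},
])

```text
t: 2.25
eef_pos: [0.4416, 0.281, 0.2066]
ee_rot: [-89.9, -0.0, -96.7]
ft_force: [-0.5, -0.5, 0.3]
grip_width: 0.0856
```

Emit:
jog_arm([
  {"dx":-3.2,"dy":0.6,"dz":-0.4,"turn":0},
  {"dx":-3.2,"dy":0.6,"dz":-0.4,"turn":0},
])

```text
t: 2.45
eef_pos: [0.4382, 0.3173, 0.1994]
ee_rot: [-90.3, 0.2, -96.1]
ft_force: [-0.7, 0.7, -0.6]
grip_width: 0.0853
```

```bash
python3 go.py 0.4405 0.3185 0.20 -96.6
python3 - <<'E'
from h import *
from cell import robot
np.set_printoptions(precision=4,suppress=True)
c,s=pickle.load(open('w2.pkl','rb'))
for p in [(361,154),(488,153)]: print(atz(c,*p,.014,s))
print(atz(c,460.5,260.5,.129,s))
s=robot.read_state();c=robot.capture('wrist');pickle.dump((c,s),open('w3.pkl','wb'));cv2.imwrite('pics/w3.png',c['img'][:,:,::-1])
E
```

```text
t2.45 [0.4382 0.3173 0.1994] [-90.2582   0.2026 -96.0777] F [-0.7194  0.7103 -0.5672] M [0.0405 0.0412 0.0604] w0.0853
dx -0.14 dy -0.06 dz 0.22 turn 0.52
[0.4899 0.0779 0.014 ]
[0.6178 0.0635 0.014 ]
[0.5487 0.0005 0.129 ]
```

View pics/w3.png

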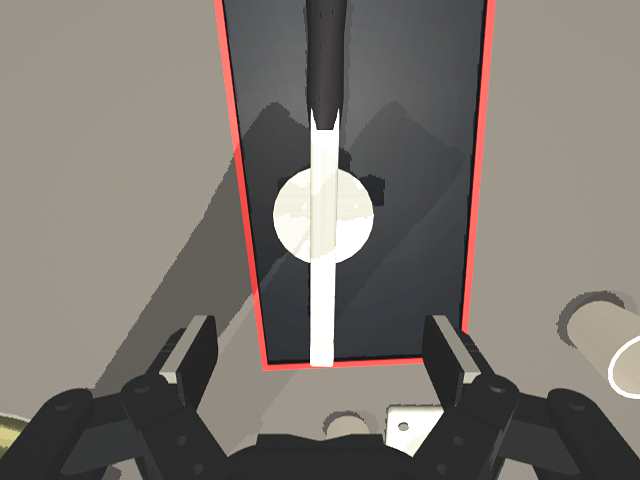

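The lever bar runs from the handle start at about (325,118) to the tail end at (322,365). The flange is centred at (323,214).

```bash
python3 go.py 0.4405 0.3185 0.13 -96.6
python3 - <<'E'
from h import *
from cell import robot
np.set_printoptions(precision=4,suppress=True)
c,s=pickle.load(open('w3.pkl','rb'))
a=atz(c,325,118,.08,s);b=atz(c,321.5,365.5,.08,s);d=(a-b)[:2]
print(a,b,np.linalg.norm(d),np.degrees(np.arctan2(d[1],d[0])))
u=d/np.linalg.norm(d);print('grip from b',b[:2]+u*.124,'from a',a[:2]-u*.074)
print(atz(c,323.5,214.5,.036,s))
E
```

```text
t2.50 [0.4393 0.3144 0.1996] [-90.1869   0.059  -96.2606] F [-0.1274 -0.7833 -0.2085] M [-0.051   0.0057  0.0287] w0.0851
dx -0.41 dy 6.96 dz 0.09 turn 0.34
[0.45   0.4002 0.08  ] [0.4265 0.1987 0.08  ] 0.20289059756768774 83.36620639809162
grip from b [0.4408 0.3219] from a [0.4414 0.3267]
[0.4411 0.3212 0.036 ]
```

```bash
python3 go.py 0.4408 0.3195 0.13 -96.6
```

```text
t2.50 [0.4393 0.3144 0.1996] [-90.1869   0.059  -96.2606] F [-0.1274 -0.7833 -0.2085] M [-0.051   0.0057  0.0287] w0.0851
dx -0.51 dy 6.96 dz 0.11 turn 0.34
```

Emit:
jog_arm([
  {"dx":-0.4,"dy":4,"dz":0.1,"turn":0.3},
  {"dx":-0.4,"dy":7,"dz":0.1,"turn":0.3},
  {"dx":-0.4,"dy":10,"dz":0.1,"turn":0.3},
  {"dx":-0.4,"dy":11,"dz":0.1,"turn":0.3},
  {"dx":-0.4,"dy":11,"dz":0.1,"turn":0.3},
], grip=6)

```text
t: 3.0
eef_pos: [0.4423, 0.314, 0.0895]
ee_rot: [-90.1, -0.1, -97.0]
ft_force: [1.0, 0.6, 0.8]
grip_width: 0.0601
```

```bash
python3 go.py 0.4408 0.3195 0.054 -96.6
python3 - <<'E'
from h import *
from cell import robot
s=robot.read_state();c=robot.capture('wrist');pickle.dump((c,s),open('w4.pkl','wb'));cv2.imwrite('pics/w4.png',c['img'][:,:,::-1])
E
```

```text
t3.00 [0.4423 0.314  0.0895] [-90.0945  -0.1383 -96.9884] F [1.0085 0.6319 0.7947] M [-0.0337  0.0726 -0.0344] w0.0601
dx -0.54 dy 3.55 dz -0.21 turn -0.39
```

View pics/w4.png

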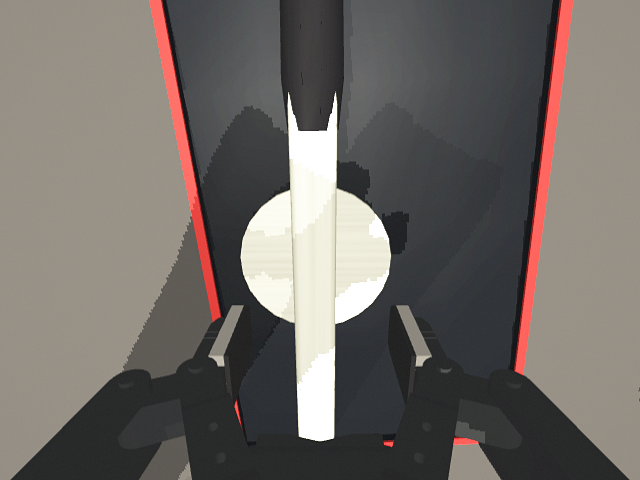

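```bash
python3 - <<'E'
from h import *
np.set_printoptions(precision=4,suppress=True)
c,s=pickle.load(open('w4.pkl','rb'))
a=atz(c,313,118,.08,s);b=atz(c,316.5,440.5,.08,s);d=(a-b)[:2]
print(a,b,np.linalg.norm(d),np.degrees(np.arctan2(d[1],d[0])))
u=d/np.linalg.norm(d);print('grip from b',b[:2]+u*.124,'from a',a[:2]-u*.074)
print(atz(c,315.7,256,.036,s))
for p in [(291.5,188),(336.5,189),(296,322),(335,322)]: print(atz(c,*p,.08,s))
E
python3 go.py 0.4402 0.319 0.053 -96.6
```

```text
[0.4497 0.3974 0.08  ] [0.4302 0.2308 0.08  ] 0.1677849617694271 83.34424201523979
grip from b [0.4446 0.3539] from a [0.4411 0.3239]
[0.4407 0.3219 0.036 ]
[0.4371 0.3708 0.08  ]
[0.4559 0.3681 0.08  ]
[0.4297 0.3063 0.08  ]
[0.4484 0.304  0.08  ]
t3.05 [0.443  0.3152 0.091 ] [-89.9799  -0.0313 -96.9651] F [0.1065 0.1387 0.135 ] M [ 0.0596  0.0067 -0.0201] w0.0598
dx -0.35 dy 3.80 dz -0.33 turn -0.37
```

```bash
python3 go.py 0.4408 0.3205 0.053 -96.6
```

```text
t3.05 [0.443  0.3152 0.091 ] [-89.9799  -0.0313 -96.9651] F [0.1065 0.1387 0.135 ] M [ 0.0596  0.0067 -0.0201] w0.0598
dx -0.51 dy 3.80 dz -0.29 turn -0.37
```

Emit:
jog_arm([
  {"dx":-0.5,"dy":2,"dz":-0.2,"turn":-0.2},
  {"dx":-0.5,"dy":3.8,"dz":-0.2,"turn":-0.2},
  {"dx":-0.5,"dy":3.8,"dz":-0.2,"turn":-0.2},
])

```text
t: 3.35
eef_pos: [0.4404, 0.3201, 0.0513]
ee_rot: [-90.1, -0.1, -96.7]
ft_force: [-0.2, -0.4, 0.7]
grip_width: 0.0598
```

```bash
python3 go.py 0.4408 0.3205 0.053 -96.6
```

```text
t3.35 [0.4404 0.3201 0.0513] [-90.0998  -0.122  -96.7001] F [-0.2298 -0.4143  0.6673] M [0.0172 0.0449 0.0003] w0.0598
dx -0.05 dy -0.17 dz 0.04 turn -0.10
```

Emit:
jog_arm([
  {"dx":0,"dy":0},
  {"dx":0},
  {"dx":0},
  {"dx":0},
  {"dx":0},
], grip=1.5)

```text
schema error: expected keys dx, dy, dz, turn
```

Emit:
jog_arm([
  {"dx":0,"dy":0,"dz":0,"turn":0},
  {"dx":0,"dy":0,"dz":0,"turn":0},
  {"dx":0,"dy":0,"dz":0,"turn":0},
  {"dx":0,"dy":0,"dz":0,"turn":0},
  {"dx":0,"dy":0,"dz":0,"turn":0},
], grip=1.5)

```text
t: 3.85
eef_pos: [0.4412, 0.3217, 0.0535]
ee_rot: [-89.9, 0.0, -96.7]
ft_force: [-1.7, -1.1, 5.9]
grip_width: 0.019
```

Emit:
jog_arm([
  {"dx":0,"dy":-1,"dz":0,"turn":0},
  {"dx":0,"dy":-4,"dz":0,"turn":0},
  {"dx":0,"dy":-8,"dz":0,"turn":0},
  {"dx":0,"dy":-12,"dz":0,"turn":0},
  {"dx":0,"dy":-16,"dz":0,"turn":0},
])

```text
t: 4.35
eef_pos: [0.4401, 0.3207, 0.2134]
ee_rot: [-90.1, -0.1, -96.7]
ft_force: [0.9, 0.5, -5.8]
grip_width: 0.019
```

Emit:
jog_arm([
  {"dx":0,"dy":-2.5,"dz":0,"turn":0},
  {"dx":0,"dy":-3,"dz":0,"turn":0},
  {"dx":0,"dy":-3,"dz":0,"turn":0},
])

```text
t: 4.65
eef_pos: [0.4409, 0.321, 0.2422]
ee_rot: [-90.0, -0.0, -96.7]
ft_force: [0.3, -0.1, -5.3]
grip_width: 0.0187
```

```bash
python3 go.py 0.547 -0.002 0.231 -95.6;python3 - <<'E'
from h import *
from cell import robot
s=robot.read_state();c=robot.capture('scene');pickle.dump((c,s),open('s5.pkl','wb'));cv2.imwrite('pics/s5.png',c['img'][:,:,::-1])
s=robot.read_state();c=robot.capture('wrist');pickle.dump((c,s),open('w5.pkl','wb'));cv2.imwrite('pics/w5.png',c['img'][:,:,::-1])
E
```

```text
t4.65 [0.4409 0.321  0.2422] [-89.9748  -0.0376 -96.6964] F [ 0.3016 -0.1004 -5.3158] M [0.0369 0.0207 0.0336] w0.0187
dx 30.84 dy 1.14 dz 14.31 turn -1.10
```

View pics/s5.png

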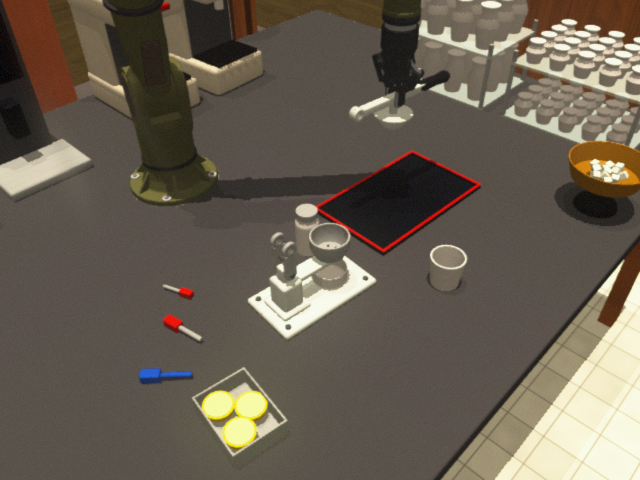

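View pics/w5.png

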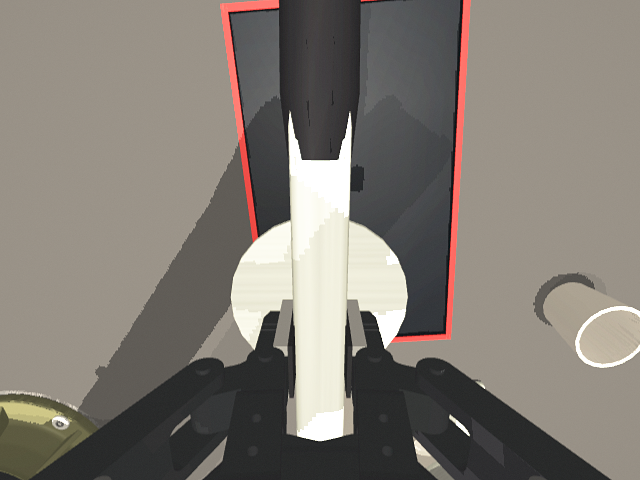

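```bash
python3 - <<'E'
from h import *
np.set_printoptions(precision=4,suppress=True)
c,s=pickle.load(open('w5.pkl','rb'))
H=c['hand_eye']
def tp(u,v,y):
    d=H[:3,:3]@np.array([(u-c['cx'])/c['fx'],(v-c['cy'])/c['fy'],1]);e=H[:3,3];return e+d*(y-e[1])/d[1]
L=tp(231,295,.016);Rr=tp(408,295,.016);Tt=tp(319.5,217.5,.016)
print(L,Rr,Rr-L,Tt,'center x',Tt[0]-.044)
pts=[]
# flange edge points fit
import scipy.optimize as so
for p in [(231,295),(408,295),(250,252),(385,250),(286,222),(355,223),(236,320),(403,318)]: pts.append(tp(*p,.016))
P=np.array(pts)[:,[0,2]]
r=so.least_squares(lambda q:np.hypot(*(P-q[:2]).T)-q[2],[0,0,.044]);print('flange c x,z,r',r.x,r.fun)
for v in (175,250,): 
    print(tp(292.0,v,-.028),tp(349.5,v,-.028))
print(tp(294,330,-.028),tp(346,330,-.028))
E
python3 - <<'E'
import sys;sys.path.insert(0,'.')
from h import *
import os;os.chdir('.')
c,s=pickle.load(open('w5.pkl','rb'));crop(c['img'],220,100,420,350,3,'w5c.png')
E
```

```text
[-0.002   0.016  -0.0434] [-0.002  0.016  0.043] [-0.      0.      0.0864] [-0.0411  0.016  -0.0002] center x -0.08514051695676894
flange c x,z,r [ 0.002  -0.0004  0.0429] [ 0.0004  0.0007 -0.0011 -0.0016  0.0009  0.0009 -0.0001 -0.0001]
[-0.067  -0.028  -0.0089] [-0.067  -0.028   0.0092]
[-0.0418 -0.028  -0.0095] [-0.0418 -0.028   0.0099]
[-0.0106 -0.028  -0.0096] [-0.0106 -0.028   0.0095]
```

View pics/w5c.png

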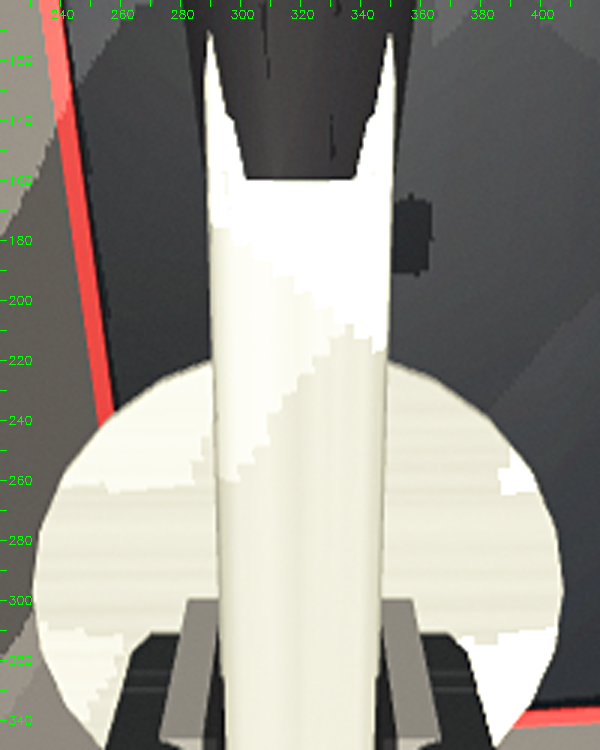

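```bash
python3 go.py 0.5472 0.000 0.235 -95.6
```

```text
t4.75 [0.4401 0.3203 0.2404] [-90.1414  -0.135  -96.691 ] F [-0.7239  0.5878 -6.5254] M [0.0218 0.0389 0.0049] w0.0189
dx 30.56 dy 0.58 dz 14.37 turn -1.09
```

Emit:
jog_arm([
  {"dx":3,"dy":0,"dz":1.4,"turn":-1},
  {"dx":7,"dy":0,"dz":3.3,"turn":-1},
  {"dx":11.4,"dy":0,"dz":5.4,"turn":-1},
  {"dx":15.8,"dy":0,"dz":7.5,"turn":-1},
  {"dx":20,"dy":0,"dz":9.5,"turn":-1},
])

```text
t: 5.25
eef_pos: [0.5113, 0.1089, 0.2405]
ee_rot: [-90.2, -0.1, -95.7]
ft_force: [0.2, 0.0, -5.8]
grip_width: 0.0189
```

```bash
python3 go.py 0.5472 0.000 0.235 -95.6
```

```text
t5.25 [0.5113 0.1089 0.2405] [-90.1629  -0.0697 -95.7053] F [ 0.1802  0.0044 -5.7878] M [ 0.0497 -0.1271  0.0147] w0.0189
dx 10.48 dy 0.55 dz 4.66 turn -0.11
```

Emit:
jog_arm([
  {"dx":4,"dy":0.3,"dz":1.8,"turn":-0.1},
  {"dx":7.5,"dy":0.5,"dz":3.3,"turn":-0.1},
  {"dx":9.5,"dy":0.5,"dz":4.2,"turn":-0.1},
  {"dx":10.5,"dy":0.5,"dz":4.7,"turn":-0.1},
  {"dx":10.5,"dy":0.5,"dz":4.7,"turn":-0.1},
])

```text
t: 5.75
eef_pos: [0.5479, 0.0011, 0.2358]
ee_rot: [-90.2, 0.0, -95.7]
ft_force: [0.1, 1.0, -4.8]
grip_width: 0.0186
```

```bash
python3 go.py 0.5472 0.000 0.235 -95.6;python3 - <<'E'
from h import *
from cell import robot
for n in ('scene','top','wrist'):
    s=robot.read_state();c=robot.capture(n);pickle.dump((c,s),open(n[0]+'6.pkl','wb'))
    b={'scene':(230,160,390,310,4),'top':(270,180,410,290,5),'wrist':(0,0,640,480,1)}[n]
    crop(c['img'],*b,n[0]+'6.png')
E
```

```text
t5.75 [0.5479 0.0011 0.2358] [-90.1691   0.0407 -95.722 ] F [ 0.0978  0.9868 -4.8079] M [ 0.1005  0.0118 -0.0321] w0.0186
dx 0.12 dy 0.08 dz -0.06 turn -0.12
```

View pics/s6.png

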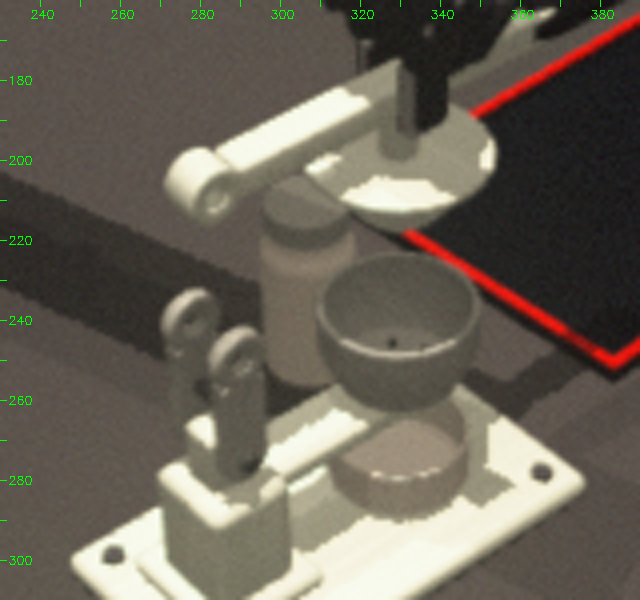

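View pics/t6.png

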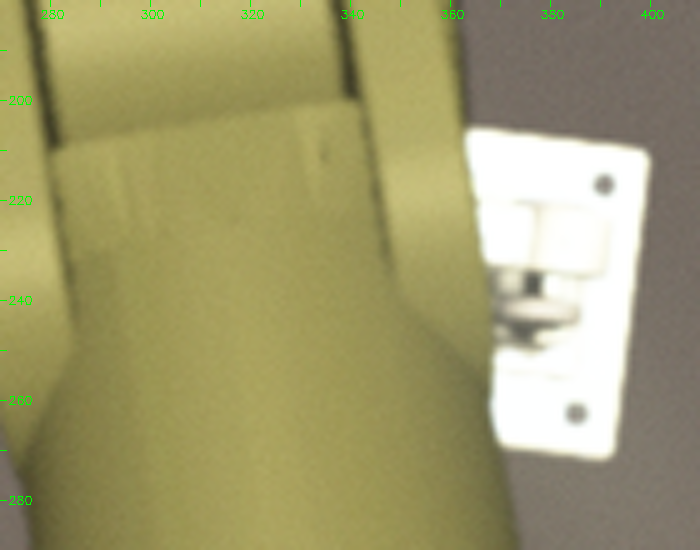

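View pics/w6.png

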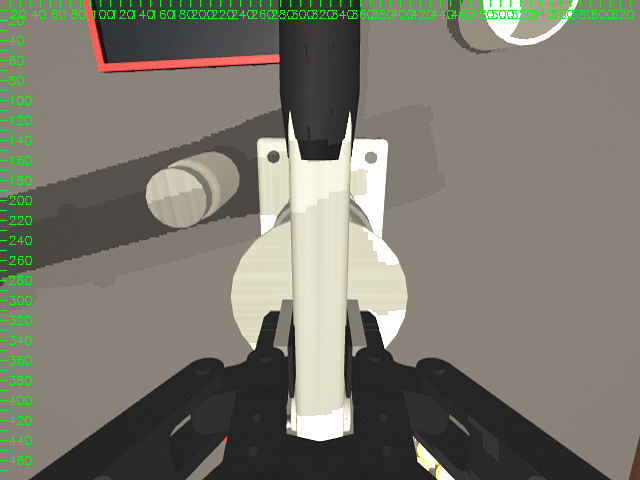

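Run:
```python
from h import *
np.set_printoptions(precision=4,suppress=True)
c,s=pickle.load(open('s6.pkl','rb'))
print(s['eef_pos'],s['ee_rot'])
print('rim',atz(c,329.5,236.2,.129))
def ell(cx,cy,z,r):
    a=np.linspace(0,2*np.pi,73);q=np.array([proj(c,[cx+r*np.cos(t),cy+r*np.sin(t),z]) for t in a]);return q.min(0),q.max(0)
print('rim ell pred',ell(.5472,-.0015,.129,.040))
u=np.array([np.cos(np.radians(84.3)),np.sin(np.radians(84.3))]); n=np.array([-u[1],u[0]])
g=s['eef_pos'][:2]-.0015*u
print('flange pred',ell(*g,s['eef_pos'][2]+.019-.035,.044))
zz=s['eef_pos'][2]+.019
for k in(10,-10):
  print('eye',proj(c,[*(g-.11*u+n*k/1000),zz]))
P=np.array([.5472,-.0015])
for k in(13,21,-13,-21): print('hole upright',k,proj(c,[*(P-.11*u+n*k/1000),.168]))
# wrist base corners
c,s=pickle.load(open('w6.pkl','rb'));A=atz(c,258.5,138.5,.014,s);B=atz(c,387,139,.014,s);print(A,B)
m=(A+B)[:2]/2;d=(B-A)[:2];uu=np.array([-d[1],d[0]])/np.linalg.norm(d);print('front mid',m,'org',m-.073*uu,np.degrees(np.arctan2(uu[1],uu[0])), np.linalg.norm(d))
```

```text
[0.5479 0.0011 0.2358] [-90.1691   0.0407 -95.722 ]
rim [ 0.5532 -0.0055  0.129 ]
rim ell pred (array([307.8383, 220.8197]), array([349.4739, 247.62  ]))
flange pred (array([304.9567, 181.6537]), array([353.3175, 210.3687]))
eye [276.5744 201.8887]
eye [283.8007 207.2422]
hole upright 13 [277.8796 239.885 ]
hole upright 21 [275.1881 237.7258]
hole upright -13 [286.7959 247.038 ]
hole upright -21 [289.5926 249.2817]
[0.4941 0.0744 0.014 ] [0.6183 0.0621 0.014 ]
front mid [0.5562 0.0682] org [ 0.549  -0.0044] 84.36045703633603 0.12472502125417138
```

Emit:
jog_arm([
  {"dx":0.15,"dy":1.5,"dz":0,"turn":0},
  {"dx":0.15,"dy":3.5,"dz":0,"turn":0},
  {"dx":0.15,"dy":5,"dz":0,"turn":0},
  {"dx":0.15,"dy":5,"dz":0,"turn":0},
])

```text
t: 6.3
eef_pos: [0.546, 0.0015, 0.1845]
ee_rot: [-90.3, -0.0, -95.5]
ft_force: [0.4, 0.1, -6.5]
grip_width: 0.0192
```

```bash
python3 go.py 0.5475 -0.0005 0.15 -95.7;python3 - <<'E'
from h import *
from cell import robot
for n in ('scene','top'):
    s=robot.read_state();c=robot.capture(n);pickle.dump((c,s),open(n[0]+'7.pkl','wb'))
    b={'scene':(230,190,390,320,5),'top':(340,190,410,280,6)}[n]
    crop(c['img'],*b,n[0]+'7.png')
E
```

```text
t6.30 [0.546  0.0015 0.1845] [-90.3043  -0.01   -95.5012] F [ 0.3776  0.111  -6.486 ] M [0.0851 0.0323 0.0161] w0.0192
dx 0.19 dy 3.45 dz 0.19 turn 0.20
```

View pics/s7.png

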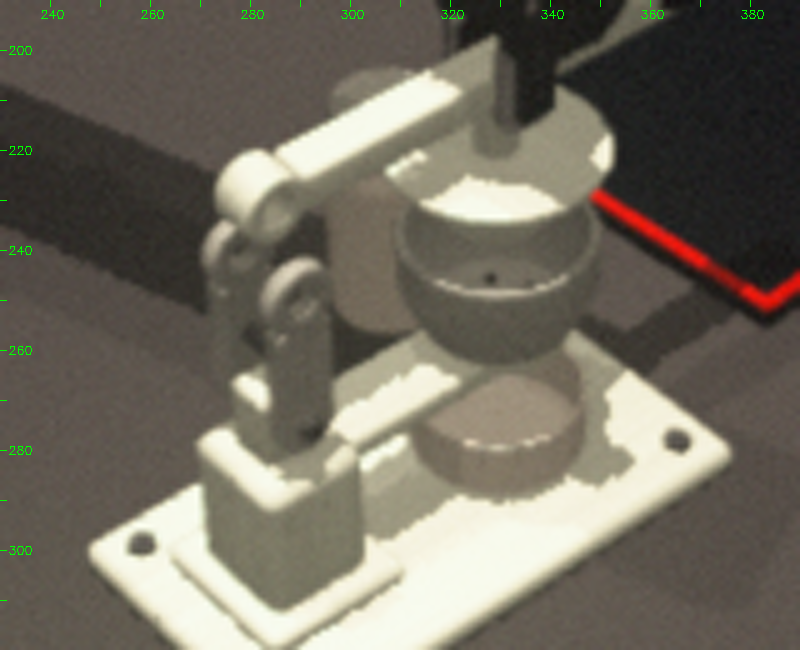

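View pics/t7.png

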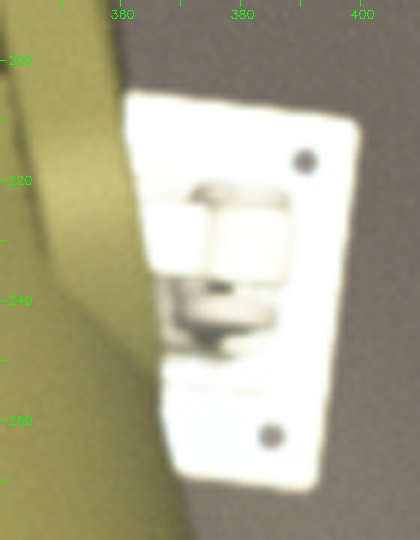

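Emit:
jog_arm([
  {"dx":0.05,"dy":0.5,"dz":0.05,"turn":0},
  {"dx":0.05,"dy":0.9,"dz":0.05,"turn":0},
  {"dx":0.05,"dy":1.2,"dz":0.05,"turn":0},
])

```text
t: 6.7
eef_pos: [0.5488, 0.0004, 0.1755]
ee_rot: [-90.0, -0.0, -95.6]
ft_force: [0.2, -0.6, -5.6]
grip_width: 0.0189
```

Emit:
jog_arm([
  {"dx":0,"dy":0.3,"dz":0,"turn":0},
  {"dx":0,"dy":0.6,"dz":0,"turn":0},
])

```text
t: 6.9
eef_pos: [0.5487, 0.0005, 0.1693]
ee_rot: [-90.0, -0.0, -95.6]
ft_force: [-0.5, -0.1, -6.5]
grip_width: 0.0188
```

```bash
python3 go.py 0.5475 -0.0005 0.15 -95.7;python3 - <<'E'
from h import *
from cell import robot
for n in ('scene','top'):
    s=robot.read_state();c=robot.capture(n);pickle.dump((c,s),open(n[0]+'8.pkl','wb'))
    b={'scene':(230,190,390,320,5),'top':(340,190,410,280,6)}[n]
    crop(c['img'],*b,n[0]+'8.png')
E
```

```text
t6.90 [0.5487 0.0005 0.1693] [-89.9948  -0.0038 -95.5858] F [-0.4595 -0.067  -6.4813] M [0.034  0.0129 0.0187] w0.0188
dx 0.11 dy 1.93 dz -0.11 turn 0.11
```

View pics/s8.png

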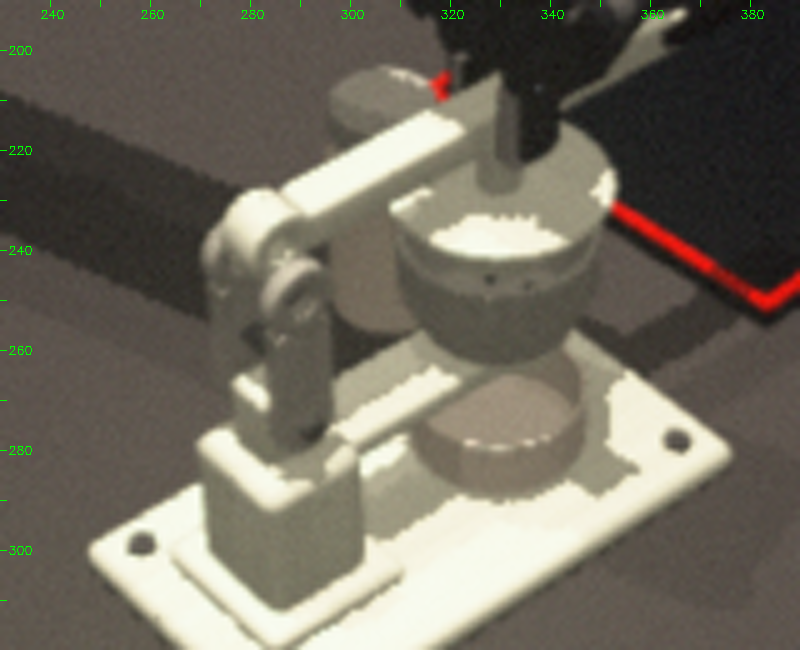

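View pics/t8.png

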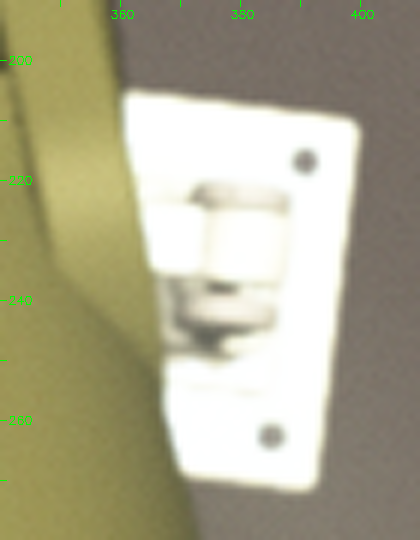

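The eye is between the plates and the plug is in the cup mouth, with no contact yet. I'll keep lowering.

Emit:
jog_arm([
  {"dx":0,"dy":0.25,"dz":0,"turn":0},
  {"dx":0,"dy":0.5,"dz":0,"turn":0},
])

```text
t: 7.2
eef_pos: [0.5488, 0.0005, 0.1645]
ee_rot: [-90.0, -0.0, -95.6]
ft_force: [-0.4, -0.5, -6.1]
grip_width: 0.019
```

Emit:
jog_arm([
  {"dx":0,"dy":0.2,"dz":0,"turn":0},
  {"dx":0,"dy":0.4,"dz":0,"turn":0},
])

```text
t: 7.4
eef_pos: [0.5487, 0.0005, 0.1603]
ee_rot: [-90.0, -0.0, -95.6]
ft_force: [0.0, -0.4, -6.1]
grip_width: 0.0196
```

Emit:
jog_arm([
  {"dx":0,"dy":0.2,"dz":0,"turn":0},
  {"dx":0,"dy":0.4,"dz":0,"turn":0},
])

```text
t: 7.6
eef_pos: [0.5487, 0.0005, 0.1563]
ee_rot: [-90.0, -0.0, -95.6]
ft_force: [0.2, -0.6, -6.2]
grip_width: 0.0189
```

Emit:
jog_arm([
  {"dx":0,"dy":0.2,"dz":0,"turn":0},
  {"dx":0,"dy":0.4,"dz":0,"turn":0},
])

```text
t: 7.8
eef_pos: [0.5487, 0.0005, 0.1523]
ee_rot: [-90.0, -0.0, -95.6]
ft_force: [0.3, 0.2, -5.2]
grip_width: 0.0186
```

Emit:
jog_arm([
  {"dx":0,"dy":0.1,"dz":0,"turn":0},
  {"dx":0,"dy":0.1,"dz":0,"turn":0},
])

```text
t: 8.0
eef_pos: [0.5486, 0.0005, 0.1513]
ee_rot: [-90.0, -0.0, -95.6]
ft_force: [0.3, 0.3, -5.4]
grip_width: 0.0189
```

Emit:
jog_arm([
  {"dx":0,"dy":0.1,"dz":0,"turn":0},
  {"dx":0,"dy":0.1,"dz":0,"turn":0},
])

```text
t: 8.2
eef_pos: [0.5488, 0.0005, 0.1508]
ee_rot: [-90.0, -0.0, -95.6]
ft_force: [-0.1, 0.0, -4.1]
grip_width: 0.0189
```

Emit:
jog_arm([
  {"dx":0,"dy":0.05,"dz":0,"turn":0},
  {"dx":0,"dy":0.05,"dz":0,"turn":0},
])

```text
t: 8.4
eef_pos: [0.5488, 0.0005, 0.1506]
ee_rot: [-90.0, -0.0, -95.6]
ft_force: [-2.8, -0.2, 0.8]
grip_width: 0.0188
```

```bash
python3 go.py 0.5475 -0.0005 0.15 -95.7;python3 - <<'E'
from h import *
from cell import robot
for n in ('scene','top'):
    s=robot.read_state();c=robot.capture(n);pickle.dump((c,s),open(n[0]+'9.pkl','wb'))
    b={'scene':(230,190,390,320,5),'top':(340,190,410,280,6)}[n]
    crop(c['img'],*b,n[0]+'9.png')
E
```

```text
t8.40 [0.5488 0.0005 0.1506] [-89.9822  -0.0268 -95.5784] F [-2.8244 -0.2089  0.8042] M [-0.0093  0.4639 -0.0283] w0.0188
dx 0.11 dy 0.06 dz -0.12 turn 0.12
```

View pics/s9.png

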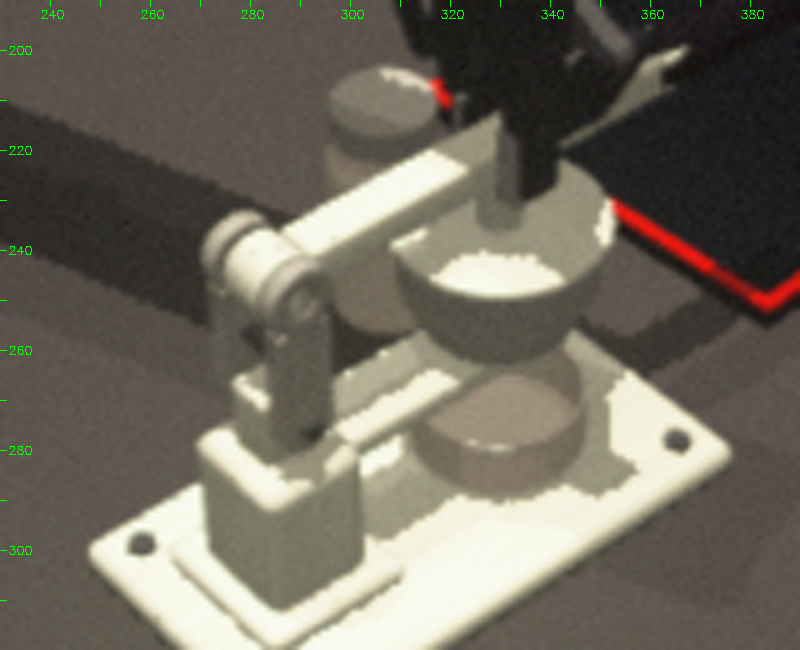

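Emit:
jog_arm([
  {"dx":0,"dy":0,"dz":0,"turn":0},
  {"dx":0,"dy":0,"dz":0,"turn":0},
  {"dx":0,"dy":0,"dz":0,"turn":0},
  {"dx":0,"dy":-0.5,"dz":0,"turn":0},
], grip=4)

```text
t: 8.9
eef_pos: [0.5484, 0.0004, 0.1547]
ee_rot: [-90.0, 0.0, -95.6]
ft_force: [-0.5, 0.5, -0.0]
grip_width: 0.0399
```

Emit:
jog_arm([
  {"dx":0,"dy":-3,"dz":0,"turn":0},
  {"dx":0,"dy":-7,"dz":0,"turn":0},
  {"dx":0,"dy":-11,"dz":0,"turn":0},
])

```text
t: 9.2
eef_pos: [0.5484, 0.0007, 0.2665]
ee_rot: [-90.0, 0.0, -95.6]
ft_force: [-0.2, -0.9, 1.0]
grip_width: 0.0397
```

```bash
python3 go.py 0.44 -0.30 0.20 -171;python3 - <<'E'
from h import *
from cell import robot
for n in ('scene',):
    s=robot.read_state();c=robot.capture(n);pickle.dump((c,s),open(n[0]+'10.pkl','wb'))
    crop(c['img'],230,170,390,320,5,'s10.png')
E
```

```text
t9.20 [0.5484 0.0007 0.2665] [-90.0161   0.0081 -95.5589] F [-0.2442 -0.8544  1.0076] M [-0.0237 -0.0017 -0.0275] w0.0397
dx 30.98 dy 6.65 dz -7.88 turn 75.44
```

View pics/s10.png

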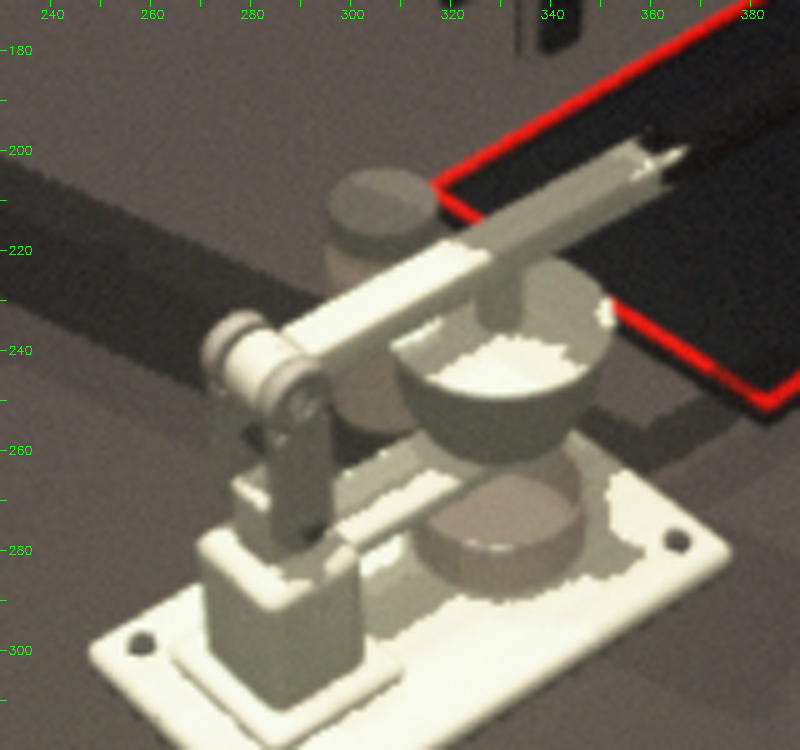

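Emit:
jog_arm([
  {"dx":31,"dy":0,"dz":-9,"turn":75.4},
  {"dx":31,"dy":0,"dz":-9,"turn":75.4},
  {"dx":31,"dy":0,"dz":-9,"turn":75.4},
  {"dx":31,"dy":0,"dz":-9,"turn":75.4},
  {"dx":31,"dy":0,"dz":-9,"turn":75.4},
])

```text
t: 9.75
eef_pos: [0.4552, -0.2334, 0.2656]
ee_rot: [-89.9, -0.0, -138.9]
ft_force: [-0.4, -0.0, -0.4]
grip_width: 0.04
```

```bash
python3 go.py 0.4115 -0.2935 0.16 -171
```

```text
t9.75 [ 0.4552 -0.2334  0.2656] [ -89.8882   -0.0125 -138.8982] F [-0.3501 -0.0081 -0.4014] M [ 0.0862 -0.0115 -0.0131] w0.0400
dx 7.24 dy 10.57 dz 1.64 turn 32.10
```

Emit:
jog_arm([
  {"dx":7.2,"dy":10.6,"dz":1.6,"turn":32},
  {"dx":7.2,"dy":10.6,"dz":1.6,"turn":32},
  {"dx":7.2,"dy":10.6,"dz":1.6,"turn":32},
  {"dx":7.2,"dy":10.6,"dz":1.6,"turn":32},
  {"dx":7.2,"dy":10.6,"dz":1.6,"turn":32},
])

```text
t: 10.25
eef_pos: [0.412, -0.2915, 0.1584]
ee_rot: [-90.1, -0.0, -170.6]
ft_force: [-0.2, 0.5, 0.4]
grip_width: 0.04
```

```bash
python3 go.py 0.4115 -0.2935 0.06 -171;python3 - <<'E'
from h import *
from cell import robot
for n in ('wrist',):
    s=robot.read_state();c=robot.capture(n);pickle.dump((c,s),open(n[0]+'11.pkl','wb'))
    crop(c['img'],0,0,640,480,1,'w11.png')
E
```

```text
t10.25 [ 0.412  -0.2915  0.1584] [ -90.0602   -0.0262 -170.6317] F [-0.2429  0.4828  0.3743] M [ 0.0334 -0.0336  0.0159] w0.0400
dx 0.08 dy 9.84 dz 0.20 turn 0.37
```

View pics/w11.png

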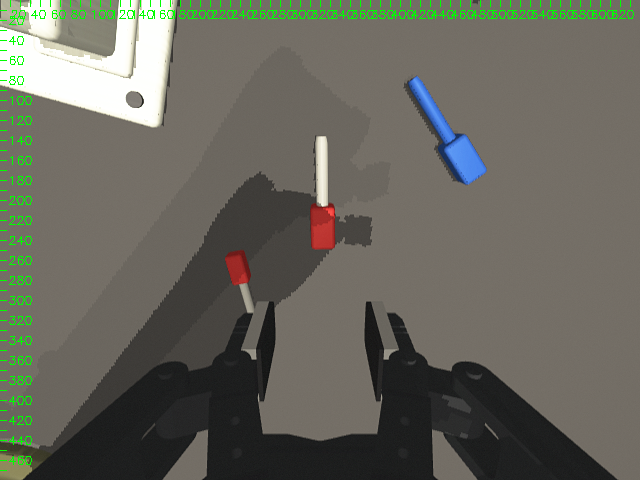

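The wrist view shows the pin's nose at (320,136), shoulder at (322,205) and grip end at (322,248), lined up with the tool. The small red one is off to the left at (237,267).

```bash
python3 - <<'E'
from h import *
np.set_printoptions(precision=4,suppress=True)
c,s=pickle.load(open('w11.pkl','rb'));T=rot(s['ee_rot'])
for n,p,z in [('tip',(320.5,138),.01),('sh',(322,205),.015),('end',(322.5,247),.010),('sred',(227,255),.012),('sred',(246,282),.005),('sred',(252,311),.005)]:
    w=atz(c,*p,z,s);print(n,w,'tool',T.T@(w-s['eef_pos']))
E
crop=1
python3 - <<'E'
import os;os.chdir('.')
from h import *
c,s=pickle.load(open('w11.pkl','rb'));crop(c['img'],220,120,420,320,4,'w11c.png')
E
```

```text
tip [ 0.4801 -0.2816  0.01  ] tool [-0.0689  0.1483  0.0015]
sh [ 0.4293 -0.2913  0.015 ] tool [-0.0172  0.1434  0.0027]
end [ 0.3921 -0.298   0.01  ] tool [0.0206 0.1484 0.0033]
sred [ 0.3724 -0.2186  0.012 ] tool [ 0.0271  0.1465 -0.0783]
sred [ 0.3462 -0.2361  0.005 ] tool [ 0.0558  0.1535 -0.0653]
sred [ 0.3177 -0.2444  0.005 ] tool [ 0.0853  0.1535 -0.0617]
```

View pics/w11c.png

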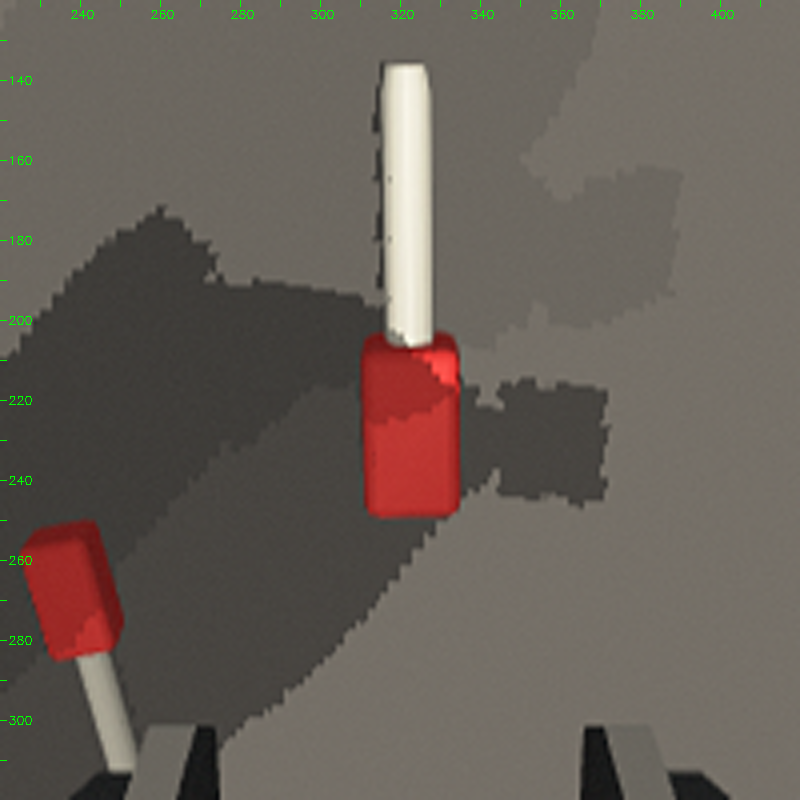

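```bash
python3 go.py 0.411 -0.294 0.004 -170.2
```

```text
t10.30 [ 0.413  -0.2913  0.1593] [ -89.9841    0.0377 -170.4113] F [-0.5321  0.3476  0.166 ] M [-0.0402  0.0073 -0.0034] w0.0401
dx 0.25 dy 15.53 dz 0.23 turn -0.21
```

Emit:
jog_arm([
  {"dx":0.15,"dy":4,"dz":0.23,"turn":-0.3},
  {"dx":0.15,"dy":8,"dz":0.23,"turn":-0.3},
  {"dx":0.15,"dy":11,"dz":0.23,"turn":-0.3},
  {"dx":0.15,"dy":12,"dz":0.23,"turn":-0.3},
])

```text
t: 10.7
eef_pos: [0.4107, -0.2923, 0.037]
ee_rot: [-90.2, -0.1, -170.0]
ft_force: [0.6, 1.0, 0.0]
grip_width: 0.0401
```

```bash
python3 go.py 0.411 -0.294 0.004 -170.2;python3 - <<'E'
from h import *
from cell import robot
np.set_printoptions(precision=4,suppress=True)
for n in ('wrist',):
    s=robot.read_state();c=robot.capture(n);pickle.dump((c,s),open(n[0]+'12.pkl','wb'))
    crop(c['img'],200,160,440,400,3,'w12.png')
E
```

```text
t10.70 [ 0.4107 -0.2923  0.037 ] [ -90.1647   -0.1003 -170.0432] F [0.559  0.9818 0.0093] M [0.063  0.0087 0.0512] w0.0401
dx -0.00 dy 3.30 dz 0.18 turn 0.16
```

View pics/w12.png

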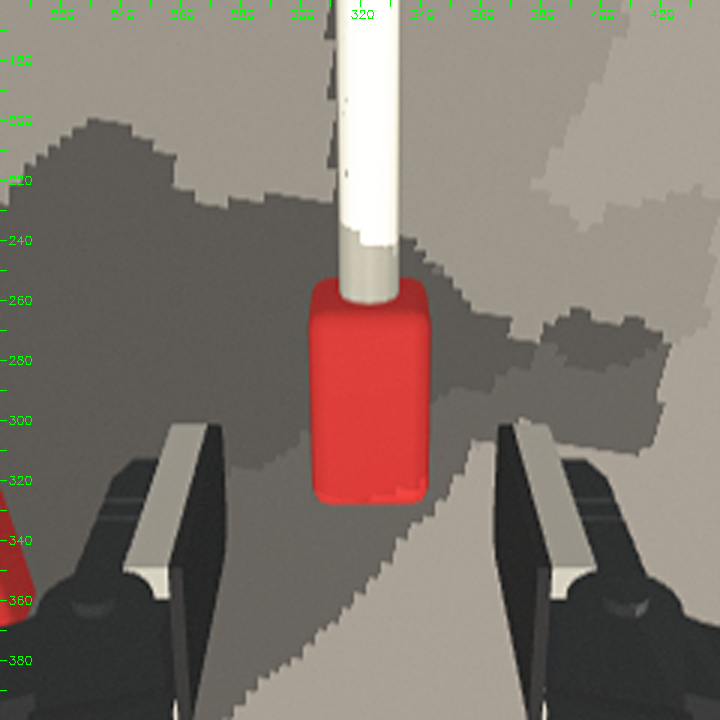

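Run:
```python
from h import *
c,s=pickle.load(open('w12.pkl','rb'));H=c['hand_eye']
def tp(u,v,y):
    d=H[:3,:3]@np.array([(u-c['cx'])/c['fx'],(v-c['cy'])/c['fy'],1]);e=H[:3,3];return e+d*(y-e[1])/d[1]
print(tp(323,263,.017),tp(323,326,.017),tp(304,300,.017),tp(342,300,.017),tp(323,260,.027))
```

```text
[-0.01869935  0.017       0.00216034] [0.01577605 0.017      0.00227951] [ 0.00100786  0.017      -0.00714701] [0.00101958 0.017      0.01160591] [-0.01621822  0.027       0.00227677]
```

Emit:
jog_arm([
  {"dx":-0.1,"dy":1.5,"dz":0.2,"turn":0},
  {"dx":-0.1,"dy":3,"dz":0.2,"turn":0},
  {"dx":-0.1,"dy":3.3,"dz":0.2,"turn":0},
  {"dx":-0.1,"dy":3.3,"dz":0.2,"turn":0},
])

```text
t: 11.15
eef_pos: [0.4127, -0.2955, 0.0058]
ee_rot: [-90.0, -0.0, -170.2]
ft_force: [-0.6, 0.4, 0.2]
grip_width: 0.0395
```

Emit:
jog_arm([
  {"dx":0,"dy":0,"dz":0,"turn":0},
  {"dx":0,"dy":0,"dz":0,"turn":0},
  {"dx":0,"dy":0,"dz":0,"turn":0},
  {"dx":0,"dy":0,"dz":0,"turn":0},
], grip=1.5)

```text
t: 11.55
eef_pos: [0.4134, -0.2961, 0.0069]
ee_rot: [-89.9, 0.1, -170.3]
ft_force: [-0.9, 0.1, 5.5]
grip_width: 0.0184
```

```bash
python3 go.py 0.411 -0.294 0.004 -170.2
```

```text
t11.55 [ 0.4134 -0.2961  0.0069] [ -89.9174    0.0512 -170.2548] F [-0.9316  0.09    5.5178] M [0.1841 0.0682 0.0151] w0.0184
dx 0.20 dy 0.29 dz -0.25 turn -0.05
```

Emit:
jog_arm([
  {"dx":0,"dy":-3,"dz":0,"turn":0},
  {"dx":0,"dy":-8,"dz":0,"turn":5},
  {"dx":0,"dy":-13,"dz":0,"turn":10},
  {"dx":0,"dy":-16,"dz":0,"turn":15.4},
  {"dx":0,"dy":-16,"dz":0,"turn":15.4},
])

```text
t: 12.05
eef_pos: [0.4154, -0.2975, 0.171]
ee_rot: [-89.6, 0.4, 174.2]
ft_force: [0.4, -0.4, -0.2]
grip_width: 0.0186
```

```bash
python3 go.py 0.422 -0.103 0.168 174.4;python3 - <<'E'
from h import *
from cell import robot
for n in ('wrist',):
    s=robot.read_state();c=robot.capture(n);pickle.dump((c,s),open(n[0]+'13.pkl','wb'))
    crop(c['img'],120,0,520,400,2,'w13.png')
E
```

```text
t12.05 [ 0.4154 -0.2975  0.171 ] [-89.6429   0.4044 174.2492] F [ 0.3867 -0.3627 -0.1913] M [-0.0298 -0.0322  0.0364] w0.0186
dx 1.29 dy 0.17 dz -19.42 turn -0.15
```

View pics/w13.png

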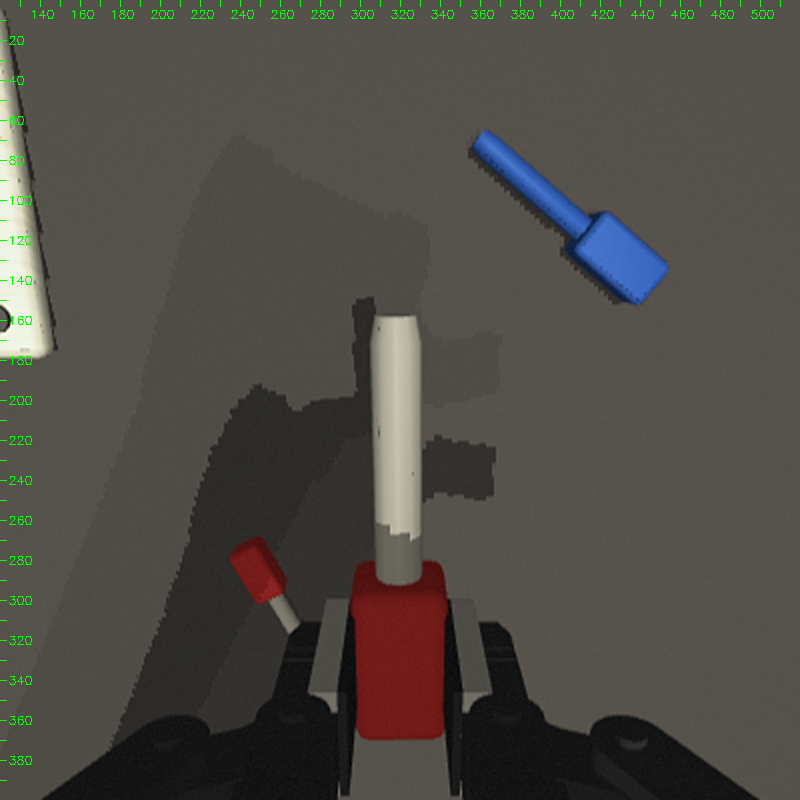

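Run:
```python
from h import *
import scipy.optimize as so
np.set_printoptions(precision=4,suppress=True)
c,s=pickle.load(open('w13.pkl','rb'));H=c['hand_eye'];Hi=np.linalg.inv(H)
def pj(p):
    q=Hi[:3,:3]@p+Hi[:3,3];return c['fx']*q[0]/q[2]+c['cx'],c['fy']*q[1]/q[2]+c['cy']
def model(q):
    xs,ya,p,z,yw=q   # shoulder x, axis y at shoulder, pitch(slope dy per -x), z, yaw
    def P(a,h,l=0): # a ahead of shoulder, h up
        return np.array([xs-a-h*p*0,ya-h+p*a,z+yw*a+l])
    return [pj(P(54,0)/1 if 0 else P(.054,0))[1]-158.5,pj(P(0,.010))[1]-304,pj(P(-.036,.010))[1]-369.5,pj(P(0,-.010))[1]-281,
      pj(P(.049,0,.005))[0]-pj(P(.049,0,-.005))[0]-24.8, pj(P(.054,0))[0]-318, pj(P(0,0))[0]-319.3]
r=so.least_squares(model,[-.018,-.004,0,0,0]);print(r.x,r.fun)
```

```text
[-0.0165 -0.0074 -0.1409  0.0005 -0.0086] [ 1.1917 -1.713   1.0601 -0.651   3.6226  0.0002  0.0003]
```

Run:
```python
from h import *
import scipy.optimize as so
np.set_printoptions(precision=4,suppress=True)
c,s=pickle.load(open('w13.pkl','rb'));H=c['hand_eye'];Hi=np.linalg.inv(H)
crop(c['img'],270,140,370,380,3,'w13c.png')
def pj(p):
    q=Hi[:3,:3]@p+Hi[:3,3];return c['fx']*q[0]/q[2]+c['cx'],c['fy']*q[1]/q[2]+c['cy']
def mk(pfix,w):
  def model(q):
    xs,ya,p=q[0],q[1],(q[2] if pfix is None else pfix)
    P=lambda a,h,l=0:np.array([xs-a,ya-h+p*a,l])
    return [pj(P(.054,-.004))[1]-158,pj(P(0,.010))[1]-304,pj(P(-.036,.010))[1]-369.5,pj(P(0,-.010))[1]-281,
      w*(pj(P(.047,0,.005))[0]-pj(P(.047,0,-.005))[0]-25.0),w*(pj(P(.01,0,.005))[0]-pj(P(.01,0,-.005))[0]-23.2),w*(pj(P(-.002,.010,.010))[0]-pj(P(-.002,.01,-.010))[0]-47)]
  return model
for pf in(None,0):
  for w in (0,1):
    r=so.least_squares(mk(pf,w),[-.018,-.004,0]);print(pf,w,r.x,r.fun)
```

```text
None 0 [-0.0173 -0.0101 -0.207 ] [-0.0388 -0.197  -0.0121  0.2855  0.      0.      0.    ]
None 1 [-0.0154 -0.0046 -0.1049] [ 2.2086 -2.4869  1.045  -0.9371  2.2548  1.1605  3.1768]
0 0 [-0.0145 -0.0016  0.    ] [ 2.0901 -4.0668  3.9096 -1.9276  0.      0.      0.    ]
0 1 [-0.0142 -0.0009  0.    ] [ 2.6901 -4.2096  3.425  -1.9584  0.6029  0.3815  1.9149]
```

View pics/w13c.png

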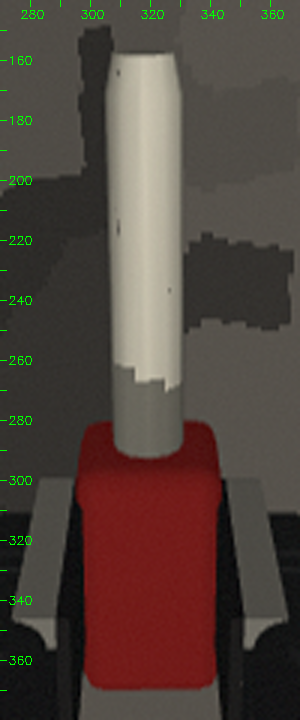

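Emit:
jog_arm([
  {"dx":0.5,"dy":0.3,"dz":-4,"turn":0},
  {"dx":0.7,"dy":0.6,"dz":-9,"turn":0},
  {"dx":0.75,"dy":0.6,"dz":-13.5,"turn":0},
  {"dx":0.75,"dy":0.6,"dz":-17,"turn":0},
  {"dx":0.75,"dy":0.6,"dz":-19,"turn":0},
])

```text
t: 12.6
eef_pos: [0.4228, -0.1024, 0.1582]
ee_rot: [-90.0, -0.2, 174.6]
ft_force: [-0.3, -0.2, -1.2]
grip_width: 0.0186
```

```bash
python3 go.py 0.4275 -0.0997 0.1645 174.4;python3 - <<'E'
from h import *
from cell import robot
for n in ('wrist','scene','top'):
    s=robot.read_state();c=robot.capture(n);pickle.dump((c,s),open(n[0]+'14.pkl','wb'))
    b={'scene':(220,190,380,310,5),'top':(340,200,440,320,5),'wrist':(0,0,640,480,1)}[n]
    crop(c['img'],*b,n[0]+'14.png')
E
```

```text
t12.60 [ 0.4228 -0.1024  0.1582] [-90.0435  -0.1761 174.6055] F [-0.2525 -0.1611 -1.1568] M [-0.0638 -0.054  -0.0023] w0.0186
dx -0.44 dy -0.63 dz -0.31 turn 0.21
```

View pics/w14.png

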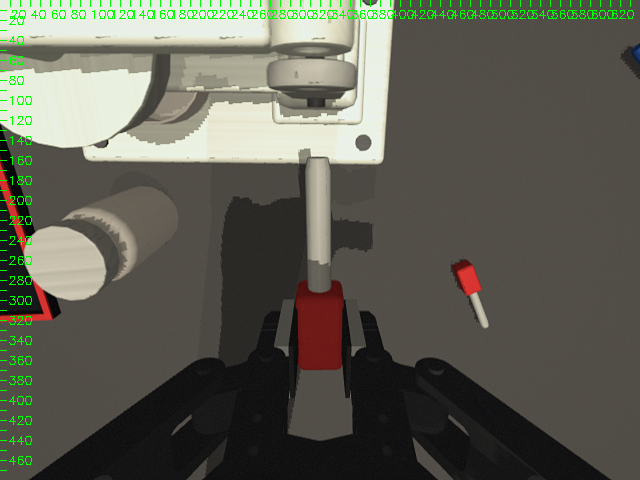

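View pics/s14.png

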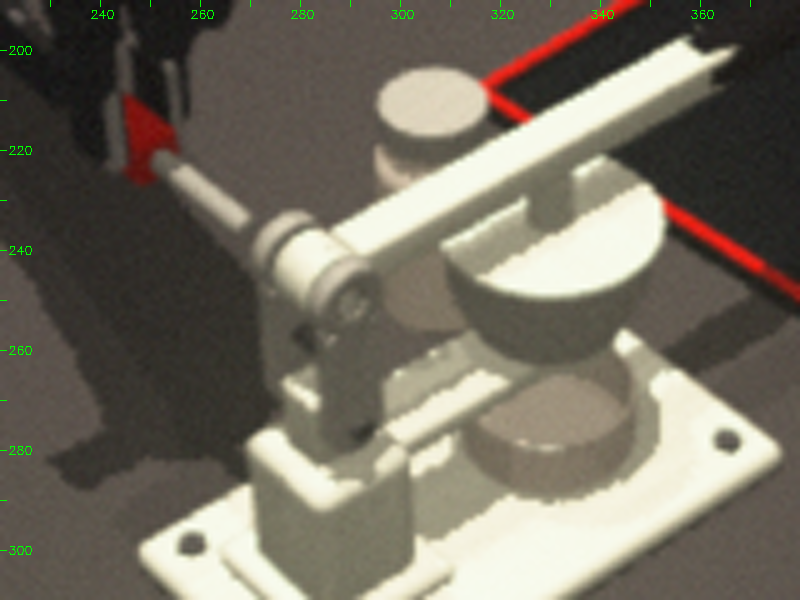

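View pics/t14.png

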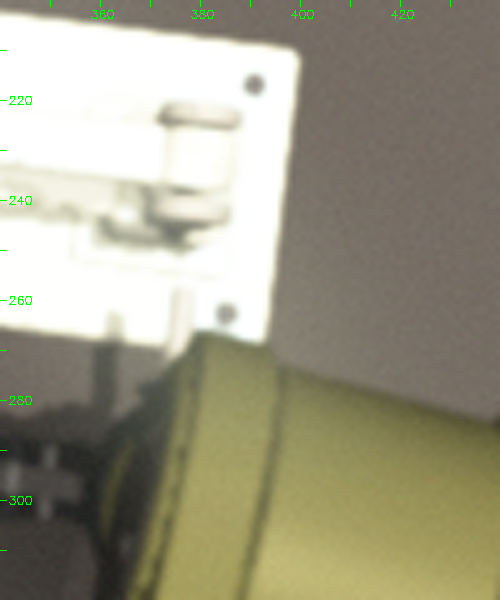

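```bash
python3 go.py 0.4275 -0.0997 0.1645 174.4
python3 - <<'E'
from h import *
c,s=pickle.load(open('w14.pkl','rb'));crop(c['img'],250,0,390,170,5,'w14c.png')
c,s=pickle.load(open('s14.pkl','rb'));crop(c['img'],235,200,315,290,7,'s14c.png')
E
```

```text
t12.75 [ 0.423  -0.1048  0.1586] [-90.0004  -0.14   174.5473] F [-0.3495  0.057  -0.3946] M [-0.0367  0.0538  0.0055] w0.0183
dx -0.39 dy -0.59 dz -0.55 turn 0.15
```

View pics/w14c.png

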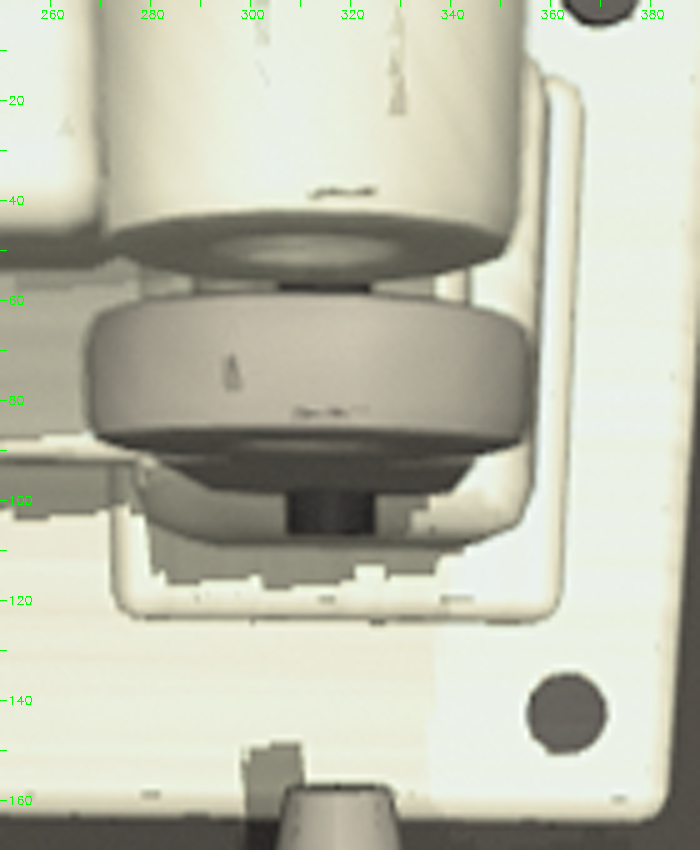

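View pics/s14c.png

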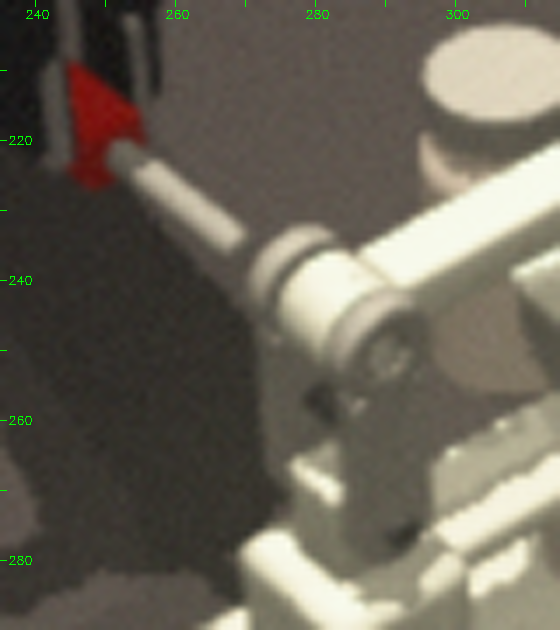

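Run:
```python
from h import *
np.set_printoptions(precision=4,suppress=True)
c,s=pickle.load(open('w14.pkl','rb'));H=c['hand_eye']
def tp(u,v,z):
    y=.1584-z;d=H[:3,:3]@np.array([(u-c['cx'])/c['fx'],(v-c['cy'])/c['fy'],1]);e=H[:3,3];return e+d*(y-e[1])/d[1]
print('head edges',tp(267.5,85,.168),tp(355.8,85,.168))
print('lug edges',tp(270.5,48,.168),tp(353.7,48,.168))
print('lug far up',tp(268.5,5,.168),tp(355,5,.168))
print('hinge',tp(307.5,103,.108),tp(325,103,.108))
print('tongue?/col',tp(272,100,.084),tp(361,100,.084))
print('pin tip',tp(306.5,158,.162),tp(329,158,.162))
print('plate outer v', tp(312,88,.183),tp(312,86,.168), 'tip',tp(318,158,.162))
```

```text
head edges [-0.0946 -0.0096 -0.017 ] [-0.0947 -0.0096  0.0128]
lug edges [-0.1058 -0.0096 -0.0155] [-0.1058 -0.0096  0.0117]
lug far up [-0.1179 -0.0096 -0.0156] [-0.118  -0.0096  0.0118]
hinge [-0.091   0.0504 -0.0053] [-0.091   0.0504  0.0034]
tongue?/col [-0.0934  0.0744 -0.0258] [-0.0934  0.0744  0.0238]
pin tip [-0.0699 -0.0036 -0.0043] [-0.0699 -0.0036  0.0041]
plate outer v [-0.0927 -0.0246 -0.0018] [-0.0943 -0.0096 -0.002 ] tip [-0.0699 -0.0036 -0.    ]
```

Emit:
jog_arm([
  {"dx":0,"dy":-0.4,"dz":-0.2,"turn":0},
  {"dx":0,"dy":-0.6,"dz":-0.3,"turn":0},
  {"dx":0,"dy":-0.6,"dz":-0.3,"turn":0},
  {"dx":0,"dy":-0.6,"dz":-0.3,"turn":0},
])

```text
t: 13.15
eef_pos: [0.4243, -0.1035, 0.166]
ee_rot: [-90.0, 0.0, 174.3]
ft_force: [-1.0, 0.4, -0.9]
grip_width: 0.0184
```

```bash
python3 go.py 0.4275 -0.0997 0.1645 174.4;python3 - <<'E'
from h import *
from cell import robot
for n in ('wrist','scene'):
    s=robot.read_state();c=robot.capture(n);pickle.dump((c,s),open(n[0]+'15.pkl','wb'))
    b={'scene':(235,200,315,290,7),'wrist':(250,0,390,170,5)}[n]
    crop(c['img'],*b,n[0]+'15.png')
E
python3 go.py 0.4275 -0.0997 0.1645 174.4
```

```text
t13.15 [ 0.4243 -0.1035  0.166 ] [-90.0058   0.0004 174.2794] F [-0.9946  0.4202 -0.9462] M [0.0378 0.0491 0.0075] w0.0184
dx -0.28 dy 0.15 dz -0.41 turn -0.12
t13.25 [ 0.4242 -0.1033  0.1659] [-90.0047  -0.0086 174.3021] F [-0.324   0.7023 -0.6372] M [ 0.0368 -0.0243  0.0328] w0.0184
dx -0.29 dy 0.14 dz -0.39 turn -0.10
```

View pics/w15.png

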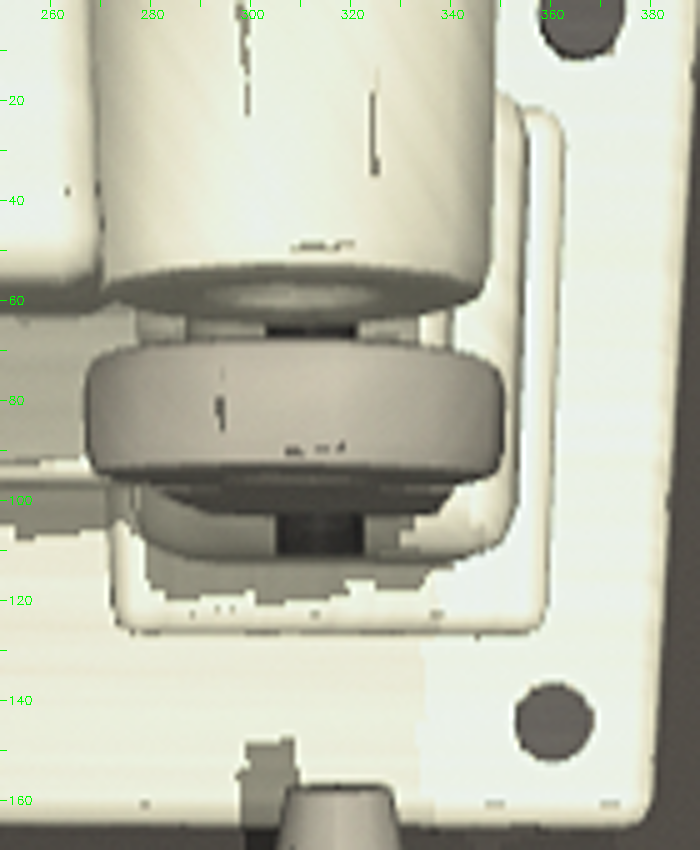

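View pics/s15.png

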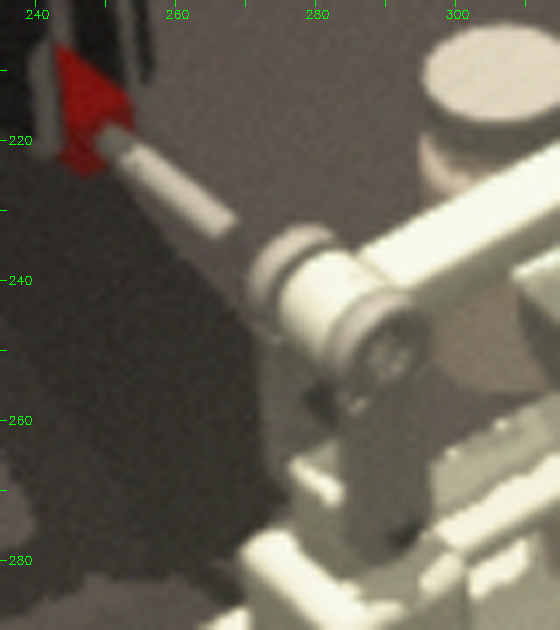

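Run:
```python
from h import *
np.set_printoptions(precision=4,suppress=True)
c,s=pickle.load(open('w15.pkl','rb'));H=c['hand_eye']
def tp(u,v,z):
    y=.166-z;d=H[:3,:3]@np.array([(u-c['cx'])/c['fx'],(v-c['cy'])/c['fy'],1]);e=H[:3,3];return e+d*(y-e[1])/d[1]
print('head edges',tp(267,88,.168),tp(350.7,88,.168))
print('lug edges',tp(270.3,58,.168),tp(348.2,58,.168))
print('hinge',tp(305,108,.108),tp(323,108,.108))
print('col',tp(272,100,.084),tp(359.5,100,.084))
print('pin tip',tp(306.5,158,.170),tp(329,158,.170))
c,s=pickle.load(open('s15.pkl','rb'))
p0=np.array([.5379,-.1105,.168]);u=np.array([.0976,.9952,0]);d=np.array([.9952,-.0976,0])
for q in(p0,p0+.021*d,p0+.021*d+.001*u,p0+.021*d+[0,0,.001]):print(proj(c,q))
T=rot(s['ee_rot'])
tip=s['eef_pos']+T@np.array([-.0699,-.0035,0]);print(tip,proj(c,tip),proj(c,tip+.001*u)-proj(c,tip),proj(c,tip+[0,0,.001])-proj(c,tip),proj(c,tip+.001*d)-proj(c,tip))
```

```text
head edges [-0.0942 -0.002  -0.0182] [-0.0943 -0.002   0.0117]
lug edges [-0.1039 -0.002  -0.0166] [-0.1039 -0.002   0.0105]
hinge [-0.0888  0.058  -0.0069] [-0.0889  0.058   0.0025]
col [-0.0937  0.082  -0.0267] [-0.0937  0.082   0.0238]
pin tip [-0.0699 -0.004  -0.0043] [-0.0699 -0.004   0.0041]
[283.1164 243.7182]
[290.4341 249.5624]
[290.877  249.3128]
[290.4079 249.1387]
[ 0.4938 -0.1104  0.1695] [266.4958 232.3014] [ 0.4391 -0.2335] [-0.0401 -0.4203] [0.328 0.263]
```

Run:
```python
from h import *
c,s=pickle.load(open('s15.pkl','rb'));crop(c['img'],238,200,303,262,12,'s15c.png')
```

```text
(no output)
```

View pics/s15c.png

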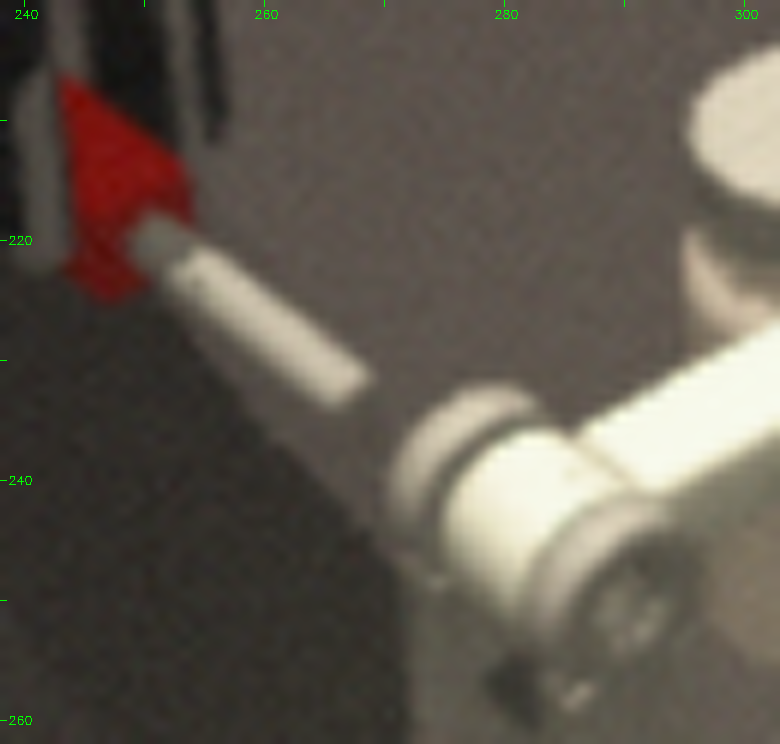

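Emit:
jog_arm([
  {"dx":0,"dy":0.2,"dz":-0.38,"turn":0.6},
  {"dx":0,"dy":0.2,"dz":-0.38,"turn":0.6},
  {"dx":-0.5,"dy":0.2,"dz":-0.38,"turn":0.6},
  {"dx":-1,"dy":0.2,"dz":-0.38,"turn":0.6},
  {"dx":-1,"dy":0.2,"dz":-0.38,"turn":0.6},
])

```text
t: 13.75
eef_pos: [0.4356, -0.1, 0.1641]
ee_rot: [-90.0, 0.0, 173.8]
ft_force: [1.0, 0.0, -0.1]
grip_width: 0.0184
```

Emit:
jog_arm([
  {"dx":0,"dy":0,"dz":0,"turn":0},
  {"dx":0,"dy":0,"dz":0,"turn":0},
])

```text
t: 13.95
eef_pos: [0.4346, -0.1, 0.1639]
ee_rot: [-90.0, -0.0, 173.7]
ft_force: [-0.6, -0.4, -0.2]
grip_width: 0.0183
```

```bash
python3 go.py 0.4375 -0.0997 0.1645 174.4;python3 - <<'E'
from h import *
from cell import robot
for n in ('wrist','scene'):
    s=robot.read_state();c=robot.capture(n);pickle.dump((c,s),open(n[0]+'16.pkl','wb'))
    b={'scene':(238,200,303,262,12),'wrist':(250,0,390,170,5)}[n]
    crop(c['img'],*b,n[0]+'16.png')
E
```

```text
t13.95 [ 0.4346 -0.1     0.1639] [-90.0065  -0.0145 173.7479] F [-0.6457 -0.3849 -0.2276] M [0.0321 0.0107 0.0034] w0.0183
dx -0.28 dy -0.06 dz -0.06 turn -0.65
```

View pics/w16.png

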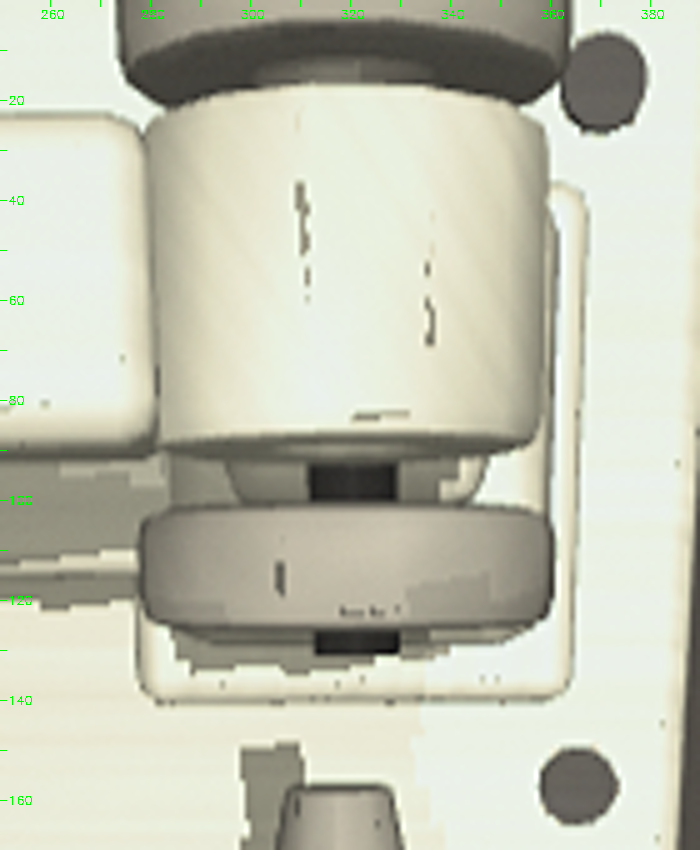

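View pics/s16.png

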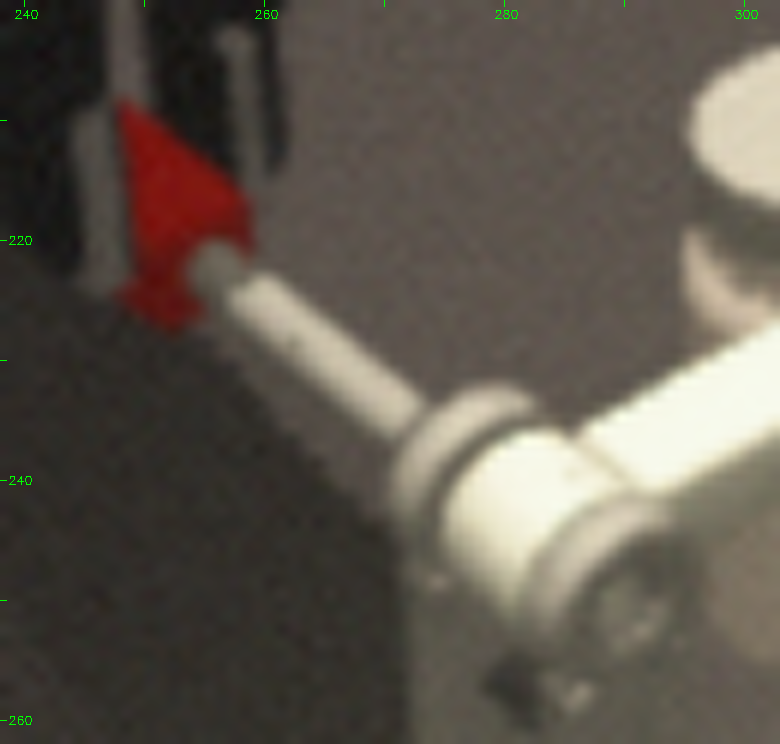

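Emit:
jog_arm([
  {"dx":-0.3,"dy":0.07,"dz":0,"turn":0},
  {"dx":-0.7,"dy":0.07,"dz":0,"turn":0},
  {"dx":-1.1,"dy":0.07,"dz":0,"turn":0},
  {"dx":-1.1,"dy":0.07,"dz":0,"turn":0},
])

```text
t: 14.45
eef_pos: [0.4463, -0.1013, 0.1634]
ee_rot: [-90.0, 0.0, 173.8]
ft_force: [0.3, -0.1, -0.8]
grip_width: 0.0184
```

Emit:
jog_arm([
  {"dx":-0.2,"dy":0,"dz":0,"turn":0},
  {"dx":-0.3,"dy":0,"dz":0,"turn":0},
  {"dx":-0.3,"dy":0,"dz":0,"turn":0},
])

```text
t: 14.75
eef_pos: [0.4488, -0.1017, 0.1634]
ee_rot: [-90.0, 0.0, 173.7]
ft_force: [0.0, -0.2, 0.0]
grip_width: 0.0184
```

```bash
python3 go.py 0.4375 -0.0997 0.1645 174.4;python3 - <<'E'
from h import *
from cell import robot
for n in ('wrist',):
    s=robot.read_state();c=robot.capture(n);pickle.dump((c,s),open(n[0]+'17.pkl','wb'))
    b={'scene':(238,200,303,262,12),'wrist':(250,30,390,190,5)}[n]
    crop(c['img'],*b,n[0]+'17.png')
E
```

```text
t14.75 [ 0.4488 -0.1017  0.1634] [-89.9941   0.0179 173.7483] F [ 0.013  -0.2183  0.0322] M [-0.0565 -0.0514 -0.0208] w0.0184
dx 1.15 dy -0.11 dz -0.07 turn -0.65
```

View pics/w17.png

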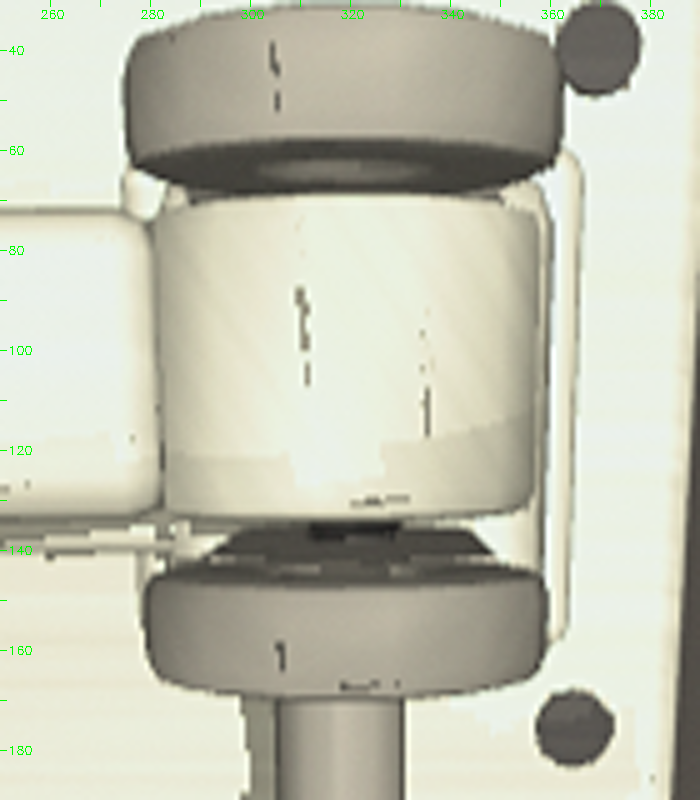

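Emit:
jog_arm([
  {"dx":-0.1,"dy":0,"dz":0,"turn":0},
  {"dx":-0.2,"dy":0,"dz":0,"turn":0},
  {"dx":-0.2,"dy":0,"dz":0,"turn":0},
])

```text
t: 15.1
eef_pos: [0.4507, -0.1019, 0.1634]
ee_rot: [-90.0, 0.0, 173.7]
ft_force: [-0.9, -0.2, 0.5]
grip_width: 0.0183
```

Emit:
jog_arm([
  {"dx":-0.1,"dy":0,"dz":0,"turn":0},
  {"dx":-0.2,"dy":0,"dz":0,"turn":0},
  {"dx":-0.2,"dy":0,"dz":0,"turn":0},
])

```text
t: 15.4
eef_pos: [0.4527, -0.1021, 0.1633]
ee_rot: [-90.0, 0.0, 173.7]
ft_force: [-0.4, -0.1, 0.1]
grip_width: 0.0182
```

Emit:
jog_arm([
  {"dx":-0.1,"dy":0,"dz":0,"turn":0},
  {"dx":-0.2,"dy":0,"dz":0,"turn":0},
  {"dx":-0.2,"dy":0,"dz":0,"turn":0},
])

```text
t: 15.7
eef_pos: [0.4547, -0.1023, 0.1633]
ee_rot: [-90.0, 0.0, 173.7]
ft_force: [-0.0, -0.3, 0.6]
grip_width: 0.0185
```

Emit:
jog_arm([
  {"dx":-0.1,"dy":0,"dz":0,"turn":0},
  {"dx":-0.2,"dy":0,"dz":0,"turn":0},
  {"dx":-0.2,"dy":0,"dz":0,"turn":0},
])

```text
t: 16.0
eef_pos: [0.4567, -0.1025, 0.1633]
ee_rot: [-90.0, 0.0, 173.7]
ft_force: [-1.1, -0.2, 1.1]
grip_width: 0.0184
```

Emit:
jog_arm([
  {"dx":-0.1,"dy":0,"dz":0,"turn":0},
  {"dx":-0.2,"dy":0,"dz":0,"turn":0},
  {"dx":-0.2,"dy":0,"dz":0,"turn":0},
])

```text
t: 16.3
eef_pos: [0.4587, -0.1027, 0.1633]
ee_rot: [-90.0, 0.0, 173.8]
ft_force: [-0.1, -0.6, 0.3]
grip_width: 0.0187
```

```bash
python3 go.py 0.4375 -0.0997 0.1645 174.4;python3 - <<'E'
from h import *
from cell import robot
for n in ('wrist','scene'):
    s=robot.read_state();c=robot.capture(n);pickle.dump((c,s),open(n[0]+'18.pkl','wb'))
    b={'scene':(238,200,303,262,12),'wrist':(250,60,390,220,5)}[n]
    crop(c['img'],*b,n[0]+'18.png')
E
```

```text
t16.30 [ 0.4587 -0.1027  0.1633] [-90.0031   0.0124 173.7513] F [-0.0645 -0.6264  0.3381] M [-0.0514  0.0436 -0.0488] w0.0187
dx 2.14 dy -0.12 dz -0.06 turn -0.65
```

View pics/w18.png

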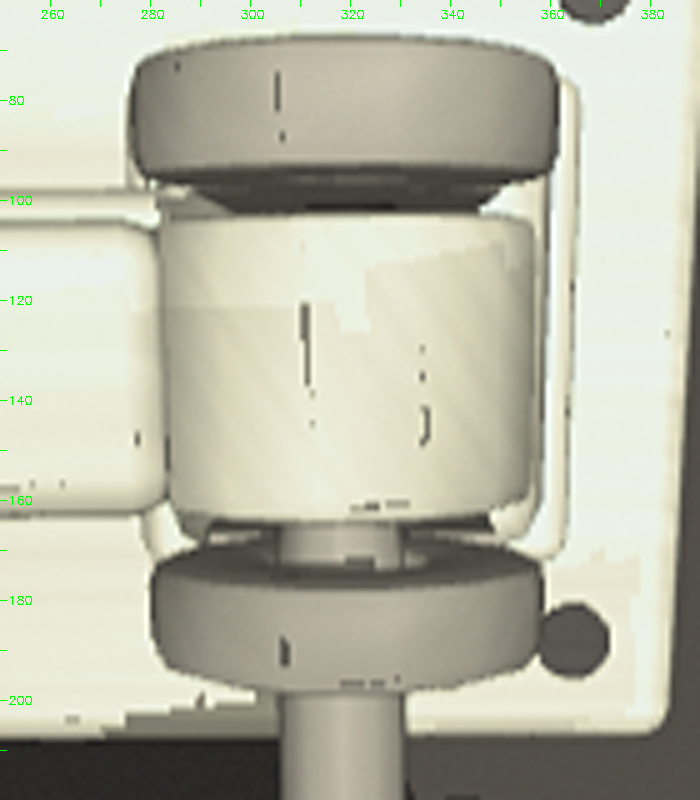

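View pics/s18.png

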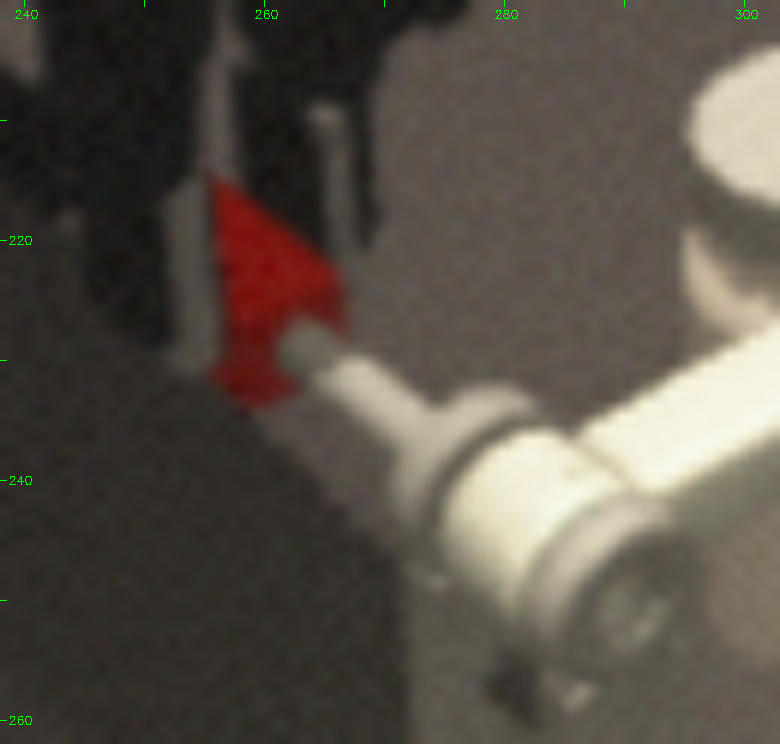

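The pin has passed the near plate and is entering the eye, with no force. I'll continue gently.

Emit:
jog_arm([
  {"dx":-0.15,"dy":0,"dz":0,"turn":0},
  {"dx":-0.3,"dy":0,"dz":0,"turn":0},
  {"dx":-0.4,"dy":0,"dz":0,"turn":0},
])

```text
t: 16.7
eef_pos: [0.4626, -0.1031, 0.1633]
ee_rot: [-90.0, -0.0, 173.7]
ft_force: [-1.0, -0.1, 1.2]
grip_width: 0.0182
```

Emit:
jog_arm([
  {"dx":-0.15,"dy":0,"dz":0,"turn":0},
  {"dx":-0.3,"dy":0,"dz":0,"turn":0},
  {"dx":-0.4,"dy":0,"dz":0,"turn":0},
])

```text
t: 17.0
eef_pos: [0.4666, -0.1036, 0.1633]
ee_rot: [-90.0, 0.0, 173.7]
ft_force: [-2.0, -0.1, 0.8]
grip_width: 0.0184
```

Emit:
jog_arm([
  {"dx":-0.15,"dy":0,"dz":0,"turn":0},
  {"dx":-0.3,"dy":0,"dz":0,"turn":0},
  {"dx":-0.4,"dy":0,"dz":0,"turn":0},
])

```text
t: 17.3
eef_pos: [0.4706, -0.104, 0.1633]
ee_rot: [-90.0, 0.0, 173.7]
ft_force: [-2.5, 0.4, 2.0]
grip_width: 0.0187
```

Emit:
jog_arm([
  {"dx":-0.15,"dy":0,"dz":0,"turn":0},
  {"dx":-0.3,"dy":0,"dz":0,"turn":0},
  {"dx":-0.4,"dy":0,"dz":0,"turn":0},
])

```text
t: 17.6
eef_pos: [0.4746, -0.1044, 0.1633]
ee_rot: [-90.0, 0.0, 173.7]
ft_force: [-2.2, 0.7, 1.8]
grip_width: 0.0182
```

Emit:
jog_arm([
  {"dx":-0.15,"dy":-0.03,"dz":0,"turn":0},
  {"dx":-0.3,"dy":-0.03,"dz":0,"turn":0},
  {"dx":-0.4,"dy":-0.03,"dz":0,"turn":0},
])

```text
t: 17.9
eef_pos: [0.4786, -0.1048, 0.1635]
ee_rot: [-90.0, 0.0, 173.7]
ft_force: [-1.5, 0.1, 0.1]
grip_width: 0.0185
```

```bash
python3 go.py 0.4375 -0.0997 0.1645 174.4;python3 - <<'E'
from h import *
from cell import robot
for n in ('wrist',):
    s=robot.read_state();c=robot.capture(n);pickle.dump((c,s),open(n[0]+'19.pkl','wb'))
    b={'scene':(238,200,303,262,12),'wrist':(250,100,390,260,5)}[n]
    crop(c['img'],*b,n[0]+'19.png')
E
```

```text
t17.90 [ 0.4786 -0.1048  0.1635] [-90.0049   0.0022 173.7446] F [-1.5199  0.0892  0.0516] M [ 0.0511  0.1265 -0.0028] w0.0185
dx 4.14 dy -0.10 dz -0.06 turn -0.66
```

View pics/w19.png

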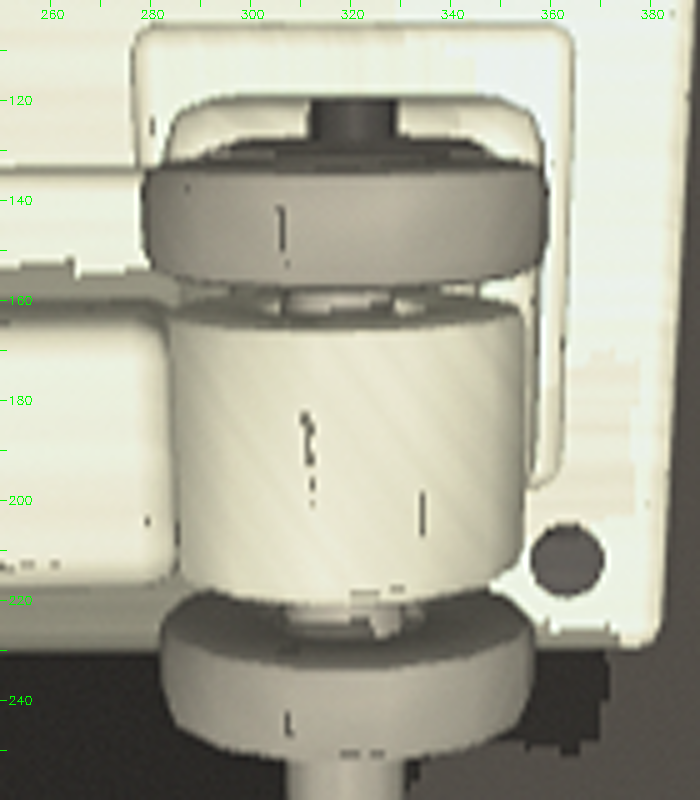

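The nose is out of the eye at (318,161) and about to enter the far plate, still centred.

Emit:
jog_arm([
  {"dx":-0.1,"dy":0,"dz":0,"turn":0},
  {"dx":-0.2,"dy":0,"dz":0,"turn":0},
  {"dx":-0.3,"dy":0,"dz":0,"turn":0},
])

```text
t: 18.25
eef_pos: [0.4815, -0.1052, 0.1636]
ee_rot: [-90.0, 0.0, 173.7]
ft_force: [-0.9, 0.5, -0.2]
grip_width: 0.0184
```

Emit:
jog_arm([
  {"dx":-0.1,"dy":0,"dz":0,"turn":0},
  {"dx":-0.2,"dy":0,"dz":0,"turn":0},
  {"dx":-0.3,"dy":0,"dz":0,"turn":0},
])

```text
t: 18.55
eef_pos: [0.4845, -0.1055, 0.1636]
ee_rot: [-90.0, -0.0, 173.7]
ft_force: [0.0, -0.0, 0.1]
grip_width: 0.0186
```

Emit:
jog_arm([
  {"dx":-0.1,"dy":0,"dz":0,"turn":0},
  {"dx":-0.2,"dy":0,"dz":0,"turn":0},
  {"dx":-0.3,"dy":0,"dz":0,"turn":0},
])

```text
t: 18.85
eef_pos: [0.4875, -0.1058, 0.1636]
ee_rot: [-90.0, 0.0, 173.7]
ft_force: [-0.8, 0.5, -0.5]
grip_width: 0.0188
```

Emit:
jog_arm([
  {"dx":-0.15,"dy":0,"dz":0,"turn":0},
  {"dx":-0.3,"dy":0,"dz":0,"turn":0},
  {"dx":-0.4,"dy":0,"dz":0,"turn":0},
])

```text
t: 19.15
eef_pos: [0.4915, -0.1063, 0.1636]
ee_rot: [-90.0, 0.0, 173.7]
ft_force: [-0.2, 0.6, 0.6]
grip_width: 0.0178
```

Emit:
jog_arm([
  {"dx":-0.15,"dy":0,"dz":0,"turn":0},
  {"dx":-0.3,"dy":0,"dz":0,"turn":0},
  {"dx":-0.4,"dy":0,"dz":0,"turn":0},
])

```text
t: 19.45
eef_pos: [0.4955, -0.1067, 0.1636]
ee_rot: [-90.0, 0.0, 173.7]
ft_force: [-0.3, -0.1, 0.9]
grip_width: 0.0183
```

```bash
python3 go.py 0.501 -0.107 0.1645 174.4;python3 - <<'E'
from h import *
from cell import robot
for n in ('wrist',):
    s=robot.read_state();c=robot.capture(n);pickle.dump((c,s),open(n[0]+'20.pkl','wb'))
    crop(c['img'],240,130,400,290,5,n[0]+'20.png')
E
```

```text
t19.45 [ 0.4955 -0.1067  0.1636] [-89.9972   0.0018 173.7494] F [-0.329  -0.1351  0.9452] M [ 0.0409  0.0568 -0.0246] w0.0183
dx -0.55 dy -0.09 dz -0.03 turn -0.65
```

View pics/w20.png

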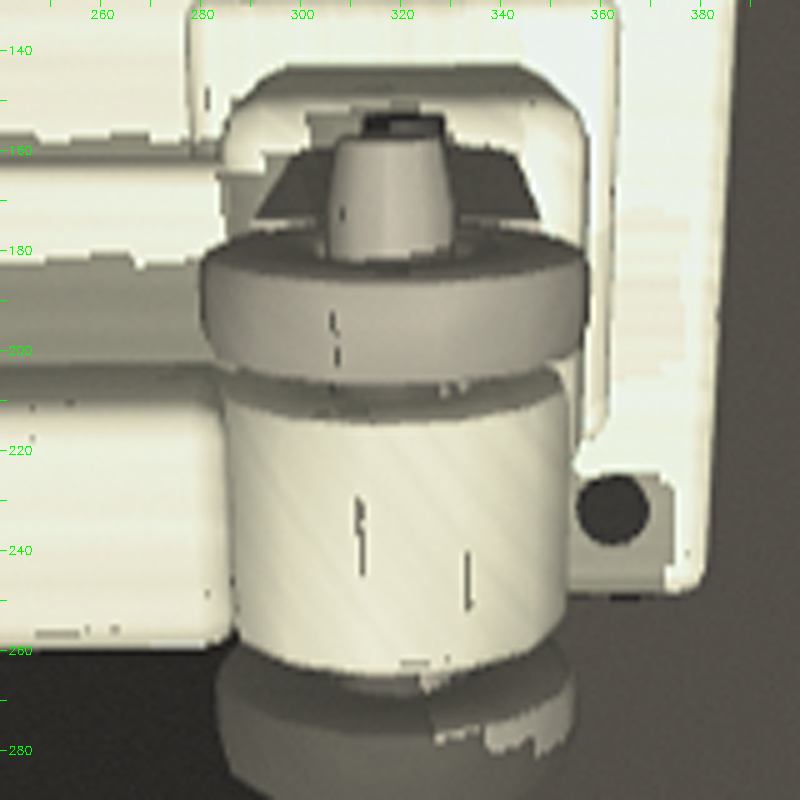

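Emit:
jog_arm([
  {"dx":-0.1,"dy":0,"dz":0,"turn":0},
  {"dx":-0.2,"dy":0,"dz":0,"turn":0},
  {"dx":-0.2,"dy":0,"dz":0,"turn":0},
])

```text
t: 19.8
eef_pos: [0.4975, -0.1069, 0.1636]
ee_rot: [-90.0, 0.0, 173.7]
ft_force: [-0.3, -0.1, -0.2]
grip_width: 0.0186
```

Emit:
jog_arm([
  {"dx":-0.1,"dy":0,"dz":0,"turn":0},
  {"dx":-0.15,"dy":0,"dz":0,"turn":0},
  {"dx":-0.15,"dy":0,"dz":0,"turn":0},
])

```text
t: 20.1
eef_pos: [0.4989, -0.1071, 0.1636]
ee_rot: [-90.0, 0.0, 173.7]
ft_force: [-0.5, 0.8, -0.7]
grip_width: 0.0184
```

Emit:
jog_arm([
  {"dx":-0.1,"dy":0,"dz":0,"turn":0},
  {"dx":-0.1,"dy":0,"dz":0,"turn":0},
])

```text
t: 20.3
eef_pos: [0.4997, -0.1072, 0.1636]
ee_rot: [-90.0, -0.0, 173.7]
ft_force: [-1.7, -0.4, 0.2]
grip_width: 0.0183
```

Emit:
jog_arm([
  {"dx":-0.08,"dy":0,"dz":0,"turn":0},
  {"dx":-0.08,"dy":0,"dz":0,"turn":0},
])

```text
t: 20.5
eef_pos: [0.4997, -0.1072, 0.1636]
ee_rot: [-90.0, -0.1, 173.7]
ft_force: [-5.3, 0.8, 4.9]
grip_width: 0.0182
```

Run:
```python
from h import *
from cell import robot
for n in ('wrist','scene'):
    s=robot.read_state();c=robot.capture(n);pickle.dump((c,s),open(n[0]+'21.pkl','wb'))
    b={'scene':(238,200,303,262,12),'wrist':(230,140,410,320,4)}[n]
    crop(c['img'],*b,n[0]+'21.png')
```

```text
(no output)
```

View pics/w21.png

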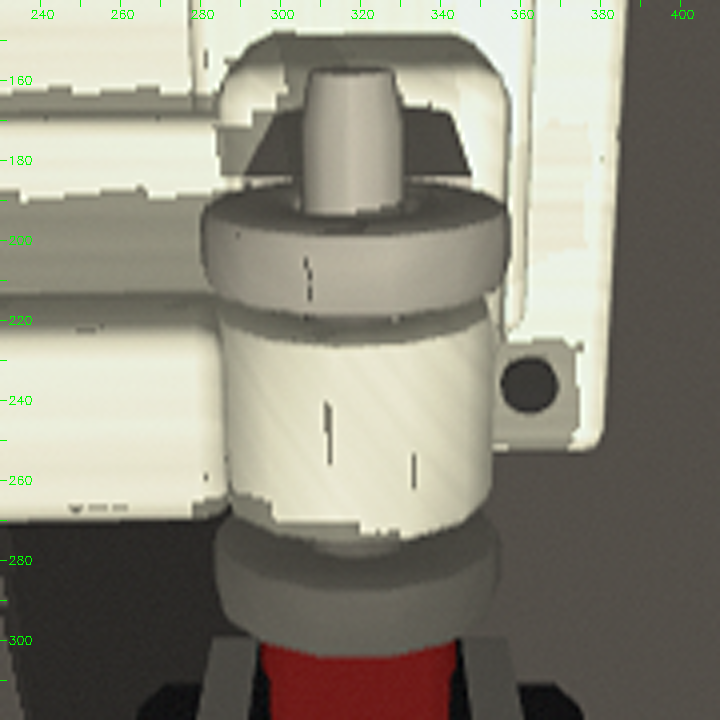

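View pics/s21.png

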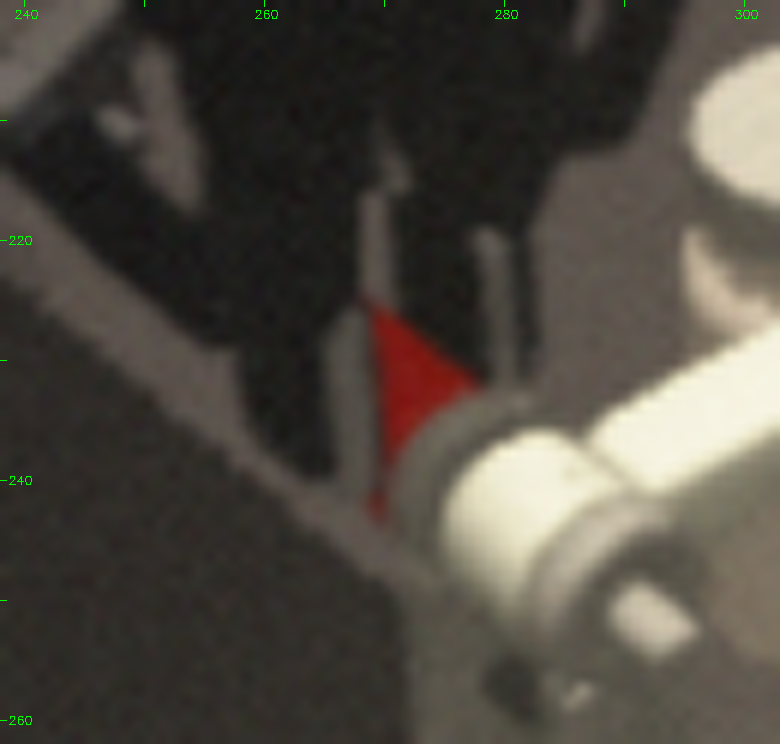

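Emit:
jog_arm([
  {"dx":-0.05,"dy":0,"dz":0,"turn":0},
  {"dx":-0.05,"dy":0,"dz":0,"turn":0},
])

```text
t: 20.8
eef_pos: [0.4997, -0.1072, 0.1635]
ee_rot: [-90.0, -0.2, 173.7]
ft_force: [-7.1, 0.9, 4.5]
grip_width: 0.0184
```

Run:
```python
from h import *
np.set_printoptions(precision=4,suppress=True)
c,s=pickle.load(open('w21.pkl','rb'));H=c['hand_eye']
def tp(u,v,y):
    d=H[:3,:3]@np.array([(u-c['cx'])/c['fx'],(v-c['cy'])/c['fy'],1]);e=H[:3,3];return e+d*(y-e[1])/d[1]
# tip bottom silhouette, plate top far edge at z .183, hole exit on axis
print('tip',tp(318,158,-.0045),'plate far top edge',tp(318,194,-.0194+0), 'near plate outer top',tp(318,303.5,-.0194))
for v in (186,190,198): print(v,tp(318,v,-.0194))
```

```text
tip [-0.07   -0.0045 -0.    ] plate far top edge [-0.0594 -0.0194 -0.    ] near plate outer top [-0.0171 -0.0194 -0.    ]
186 [-0.0622 -0.0194  0.    ]
190 [-0.0608 -0.0194  0.    ]
198 [-0.058  -0.0194 -0.    ]
```

Emit:
jog_arm([
  {"dx":0.1,"dy":0,"dz":0,"turn":0},
  {"dx":0.1,"dy":0,"dz":0,"turn":0},
])

```text
t: 21.0
eef_pos: [0.4997, -0.1072, 0.1635]
ee_rot: [-90.0, -0.0, 173.7]
ft_force: [-3.9, 0.5, 2.5]
grip_width: 0.0185
```

Emit:
jog_arm([
  {"dx":0,"dy":0,"dz":0,"turn":0},
  {"dx":0,"dy":0,"dz":0,"turn":0},
  {"dx":0,"dy":0,"dz":0,"turn":0},
  {"dx":0,"dy":0,"dz":0,"turn":0},
], grip=4)

```text
t: 21.4
eef_pos: [0.5005, -0.1073, 0.1637]
ee_rot: [-90.0, 0.0, 173.7]
ft_force: [0.2, 0.6, -0.3]
grip_width: 0.0402
```

Run:
```python
from h import *
from cell import robot
for n in ('wrist','scene'):
    s=robot.read_state();c=robot.capture(n);pickle.dump((c,s),open(n[0]+'22.pkl','wb'))
    b={'scene':(238,200,303,262,12),'wrist':(210,140,430,390,3)}[n]
    crop(c['img'],*b,n[0]+'22.png')
```

```text
(no output)
```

View pics/w22.png

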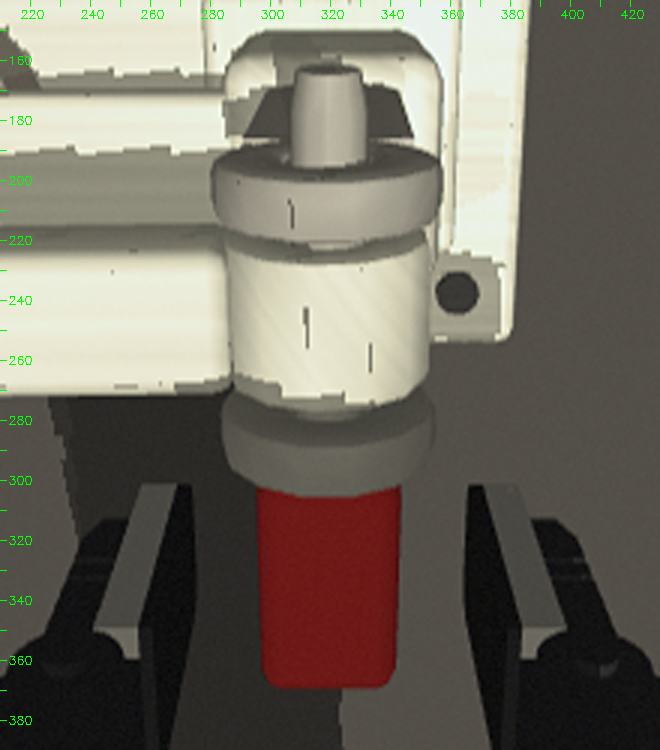

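Emit:
jog_arm([
  {"dx":0,"dy":-2,"dz":0,"turn":0},
  {"dx":0,"dy":-4,"dz":0,"turn":0},
  {"dx":2,"dy":-5,"dz":0,"turn":0},
  {"dx":3,"dy":-5,"dz":0,"turn":0},
  {"dx":3,"dy":-5,"dz":0,"turn":0},
])

```text
t: 22.0
eef_pos: [0.4697, -0.1042, 0.214]
ee_rot: [-89.9, 0.0, 173.7]
ft_force: [-0.4, -1.0, 0.3]
grip_width: 0.0403
```

Run:
```python
from h import *
from cell import robot
s=robot.read_state();print(s['eef_pos'])
for n in ('wrist','scene'):
    s=robot.read_state();c=robot.capture(n);pickle.dump((c,s),open(n[0]+'23.pkl','wb'))
    b={'scene':(238,200,303,262,12),'wrist':(230,60,390,260,4)}[n]
    crop(c['img'],*b,n[0]+'23.png')
```

```text
[ 0.46966686 -0.10416949  0.21399403]
```

View pics/w23.png

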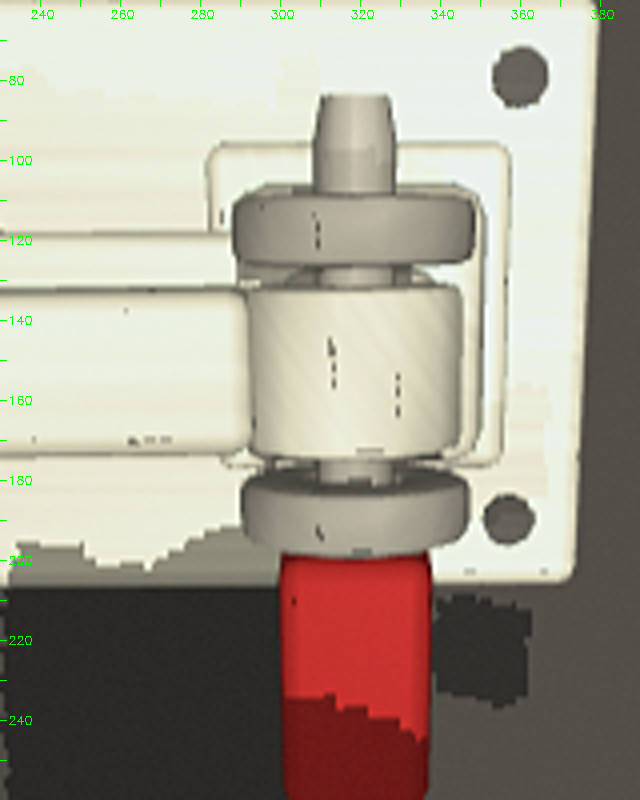

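View pics/s23.png

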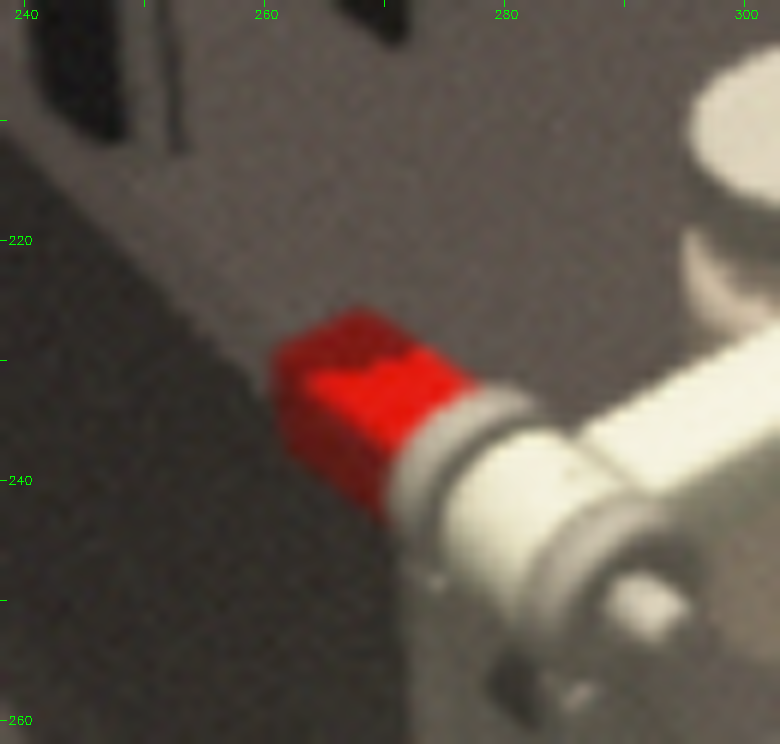

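Emit:
jog_arm([
  {"dx":2.5,"dy":-1,"dz":0,"turn":0},
  {"dx":4.5,"dy":-1,"dz":0,"turn":0},
  {"dx":5,"dy":-1,"dz":0,"turn":0},
  {"dx":5,"dy":-1,"dz":0,"turn":0},
])

```text
t: 22.5
eef_pos: [0.4207, -0.0987, 0.2236]
ee_rot: [-90.0, 0.0, 173.7]
ft_force: [-0.1, -0.3, 0.1]
grip_width: 0.0398
```

Run:
```python
from h import *
from cell import robot
s=robot.read_state();print(s['eef_pos'])
for n in ('wrist',):
    s=robot.read_state();c=robot.capture(n);pickle.dump((c,s),open(n[0]+'24.pkl','wb'))
    crop(c['img'],250,0,400,200,4,n[0]+'24.png')
```

```text
[ 0.42068862 -0.09871058  0.22355189]
```

View pics/w24.png

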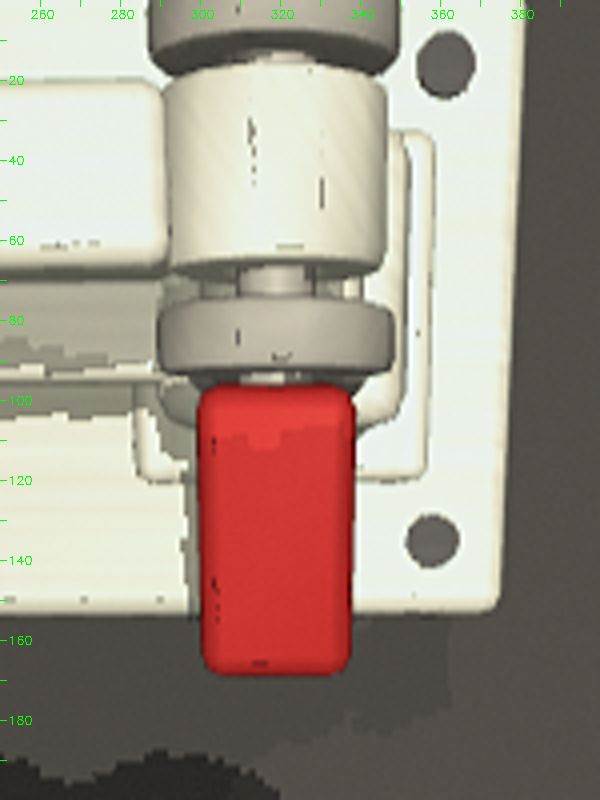

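Run:
```python
from h import *
c,s=pickle.load(open('w24.pkl','rb'));H=c['hand_eye'];T=rot(s['ee_rot'])
for n,p,z in [('back',(318.5,168),.175),('front',(318.5,98),.175),('head',(318.5,92),.180),('head',(318.5,94),.174)]:
    w=atz(c,*p,z,s);print(n,w,T.T@(w-s['eef_pos']))
```

```text
back [ 0.47967125 -0.10535019  0.175     ] [-0.05933889  0.04857165  0.00011102]
front [ 0.51337668 -0.10907938  0.175     ] [-0.09324998  0.0485829   0.00013189]
head [ 0.51578215 -0.10934597  0.18      ] [-0.09567184  0.0435837   0.00013779]
head [ 0.51523863 -0.1092853   0.174     ] [-0.09512295  0.04958352  0.00013216]
```

Emit:
jog_arm([
  {"dx":-0.5,"dy":2,"dz":0,"turn":0},
  {"dx":-1,"dy":4,"dz":0,"turn":0},
  {"dx":-1.5,"dy":6,"dz":0,"turn":0},
  {"dx":-1.5,"dy":6.2,"dz":0,"turn":0},
  {"dx":-1.5,"dy":6.2,"dz":0,"turn":0},
], grip=0)

```text
t: 23.05
eef_pos: [0.4358, -0.0997, 0.1614]
ee_rot: [-90.1, -0.1, 173.8]
ft_force: [0.4, 0.5, 0.1]
grip_width: 0.0001
```

Emit:
jog_arm([
  {"dx":-0.8,"dy":0,"dz":0,"turn":0},
  {"dx":-1.6,"dy":0,"dz":0,"turn":0},
  {"dx":-2.4,"dy":0,"dz":0,"turn":0},
  {"dx":-2.7,"dy":0,"dz":0,"turn":0},
  {"dx":-2.7,"dy":0,"dz":0,"turn":0},
])

```text
t: 23.55
eef_pos: [0.463, -0.103, 0.1618]
ee_rot: [-90.0, 0.0, 173.8]
ft_force: [0.4, -0.8, -0.4]
grip_width: -0.0002
```

Run:
```python
from h import *
from cell import robot
s=robot.read_state();print(s['eef_pos'])
for n in ('wrist',):
    s=robot.read_state();c=robot.capture(n);pickle.dump((c,s),open(n[0]+'25.pkl','wb'))
    crop(c['img'],200,100,440,350,3,n[0]+'25.png')
```

```text
[ 0.46296809 -0.10295334  0.16177437]
```

View pics/w25.png

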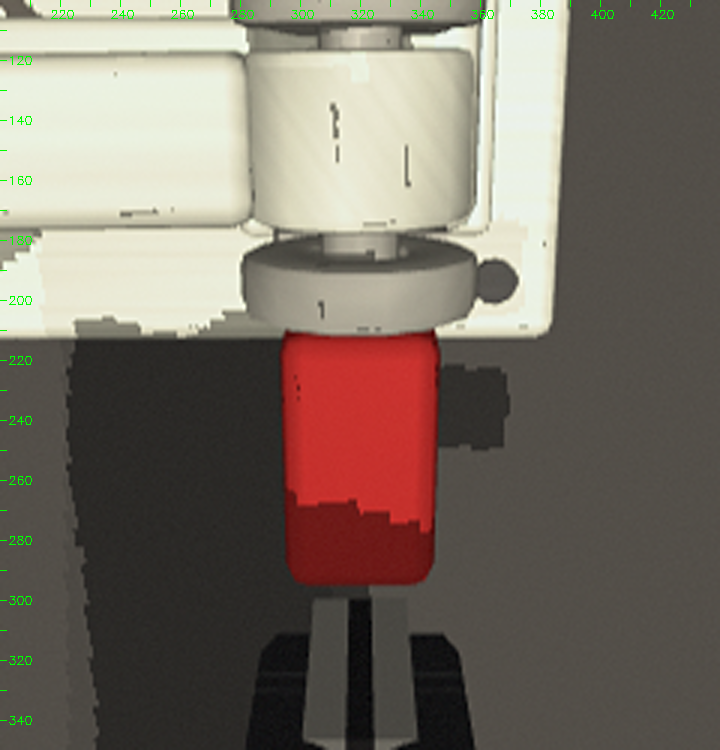

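Closed fingers are centred behind the grip, about 5 mm away. I'll approach and nudge.

Emit:
jog_arm([
  {"dx":-0.15,"dy":0,"dz":0,"turn":0},
  {"dx":-0.3,"dy":0,"dz":0,"turn":0},
  {"dx":-0.4,"dy":0,"dz":0,"turn":0},
])

```text
t: 23.9
eef_pos: [0.4663, -0.1036, 0.1617]
ee_rot: [-90.0, 0.0, 173.7]
ft_force: [-0.3, -1.0, 0.4]
grip_width: 0.0002
```

Emit:
jog_arm([
  {"dx":-0.1,"dy":0,"dz":0,"turn":0},
  {"dx":-0.2,"dy":0,"dz":0,"turn":0},
])

```text
t: 24.1
eef_pos: [0.4682, -0.1038, 0.1616]
ee_rot: [-90.0, -0.0, 173.7]
ft_force: [-1.4, 0.3, 0.5]
grip_width: -0.0001
```

Emit:
jog_arm([
  {"dx":-0.1,"dy":0,"dz":0,"turn":0},
  {"dx":-0.1,"dy":0,"dz":0,"turn":0},
])

```text
t: 24.3
eef_pos: [0.4683, -0.1038, 0.1614]
ee_rot: [-90.0, -0.1, 173.7]
ft_force: [-3.6, 1.5, 2.3]
grip_width: -0.0001
```

Emit:
jog_arm([
  {"dx":-0.1,"dy":0,"dz":0,"turn":0},
  {"dx":-0.1,"dy":0,"dz":0,"turn":0},
])

```text
t: 24.5
eef_pos: [0.4684, -0.1039, 0.1612]
ee_rot: [-90.0, -0.3, 173.7]
ft_force: [-7.3, 0.7, 4.4]
grip_width: -0.0001
```

Run:
```python
from h import *
from cell import robot
s=robot.read_state();print(s['eef_pos'],s['ft_force'],s['moment'])
for n in ('wrist','scene'):
    s=robot.read_state();c=robot.capture(n);pickle.dump((c,s),open(n[0]+'26.pkl','wb'))
    b={'scene':(238,200,303,262,12),'wrist':(240,100,400,310,4)}[n]
    crop(c['img'],*b,n[0]+'26.png')
```

```text
[ 0.46838104 -0.10386415  0.16118416] [-7.33556145  0.67011833  4.44736765] [ 0.13352525  1.52468987 -0.01209377]
```

View pics/w26.png

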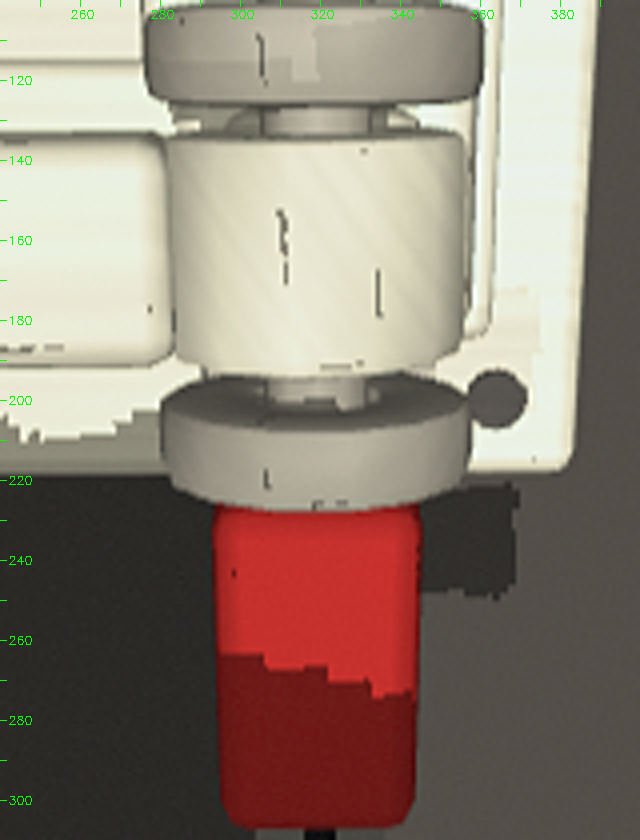

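View pics/s26.png

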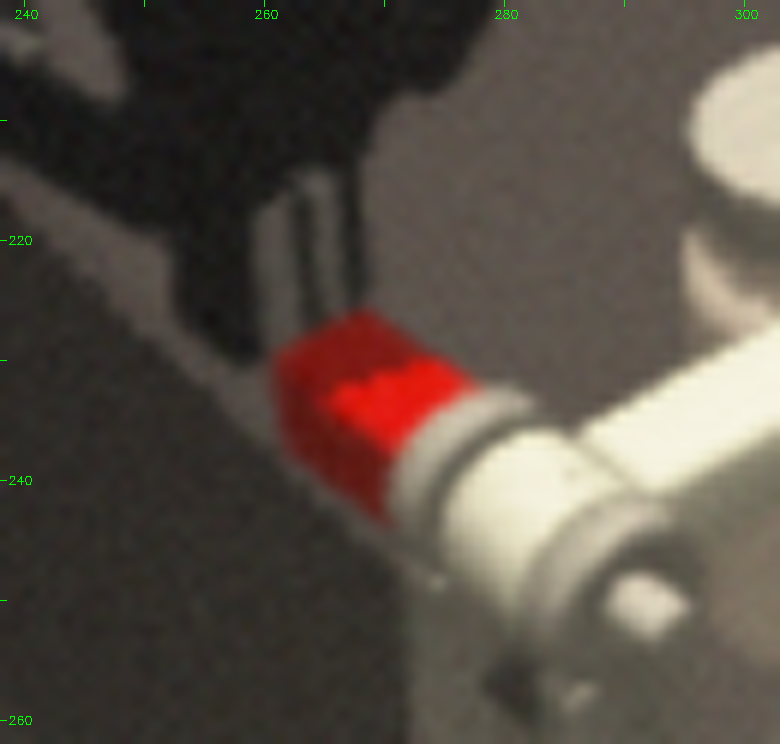

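Emit:
jog_arm([
  {"dx":0.5,"dy":0,"dz":0,"turn":0},
  {"dx":2.5,"dy":0,"dz":0,"turn":0},
  {"dx":4.2,"dy":-1,"dz":0,"turn":0},
  {"dx":4.5,"dy":-1.5,"dz":0,"turn":0},
  {"dx":4.5,"dy":-1.5,"dz":0,"turn":0},
])

```text
t: 25.1
eef_pos: [0.4266, -0.0996, 0.1777]
ee_rot: [-89.9, 0.2, 173.7]
ft_force: [0.3, 0.3, 0.6]
grip_width: 0.0003
```

Run:
```python
from h import *
from cell import robot
s=robot.read_state();print(s['eef_pos'],s['ft_force'],s['moment'])
for n in ('wrist',):
    s=robot.read_state();c=robot.capture(n);pickle.dump((c,s),open(n[0]+'27.pkl','wb'))
    crop(c['img'],270,20,370,120,8,n[0]+'27.png')
```

```text
[ 0.42655176 -0.09964949  0.17769965] [0.34744328 0.26798158 0.55510768] [0.02569509 0.05140799 0.0111665 ]
```

View pics/w27.png

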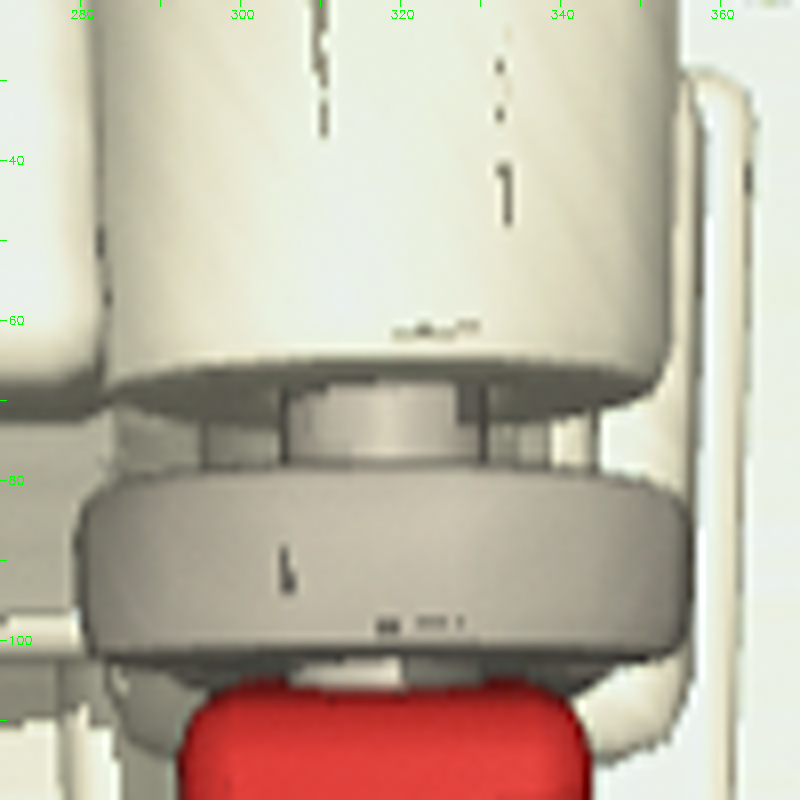

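Run:
```python
from h import *
c,s=pickle.load(open('w23.pkl','rb'));T=rot(s['ee_rot'])
f=lambda u,v,z:(T.T@(atz(c,u,v,z,s)-s['eef_pos']))[0]*1000
for z in(.168,.170,.172): print('tip',z,f(318.5,83.7,z))
print('far face',f(318.5,108,.181),f(318.5,108.5,.178))
print('near face',f(318.5,197.5,.181), 'inner far',f(318.5,126,.181),'inner near',f(318.5,181.5,.181),'lug',f(318.5,133,.182),f(318.5,174,.182))
crop(c['img'],270,75,370,205,6,'w23c.png')
```

```text
tip 0.168 -99.49032323585558
tip 0.17 -99.33139045493827
tip 0.172 -99.17245767402105
far face -88.31364479536927 -88.16219966556194
near face -47.0558079564474 inner far -80.52640868477378 inner near -54.92130426861787 lug -77.47263983122176 -58.678155844965325
```

View pics/w23c.png

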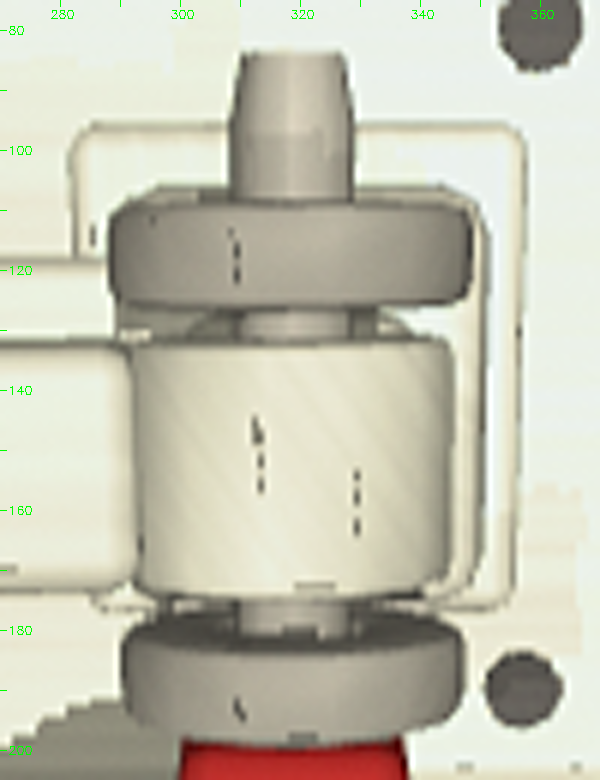

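Emit:
jog_arm([
  {"dx":-1,"dy":0.4,"dz":0,"turn":0},
  {"dx":-2,"dy":0.7,"dz":0,"turn":0},
  {"dx":-3,"dy":0.7,"dz":0,"turn":0},
  {"dx":-3.8,"dy":0.7,"dz":0,"turn":0},
  {"dx":-3.8,"dy":0.7,"dz":0,"turn":0},
])

```text
t: 25.65
eef_pos: [0.4646, -0.1029, 0.1694]
ee_rot: [-90.1, 0.0, 173.8]
ft_force: [-0.0, 0.6, -0.3]
grip_width: 0.0001
```

Emit:
jog_arm([
  {"dx":-0.15,"dy":0,"dz":0,"turn":0},
  {"dx":-0.3,"dy":0,"dz":0,"turn":0},
  {"dx":-0.4,"dy":0,"dz":0,"turn":0},
])

```text
t: 25.95
eef_pos: [0.4672, -0.1037, 0.1697]
ee_rot: [-90.0, 0.0, 173.7]
ft_force: [0.2, 0.2, 0.0]
grip_width: -0.0004
```

Emit:
jog_arm([
  {"dx":-0.1,"dy":0,"dz":0,"turn":0},
  {"dx":-0.15,"dy":0,"dz":0,"turn":0},
])

```text
t: 26.15
eef_pos: [0.4683, -0.1038, 0.1696]
ee_rot: [-90.0, -0.1, 173.7]
ft_force: [-2.1, -0.4, 1.7]
grip_width: -0.0001
```

Emit:
jog_arm([
  {"dx":-0.1,"dy":0,"dz":0,"turn":0},
  {"dx":-0.1,"dy":0,"dz":0,"turn":0},
])

```text
t: 26.35
eef_pos: [0.4684, -0.1039, 0.1693]
ee_rot: [-90.0, -0.2, 173.7]
ft_force: [-5.4, 0.6, 2.9]
grip_width: 0.0
```

Emit:
jog_arm([
  {"dx":-0.1,"dy":0,"dz":0,"turn":0},
  {"dx":-0.1,"dy":0,"dz":0,"turn":0},
])

```text
t: 26.55
eef_pos: [0.4684, -0.1039, 0.1691]
ee_rot: [-90.0, -0.3, 173.7]
ft_force: [-6.6, 0.4, 5.0]
grip_width: -0.0001
```

Run:
```python
from h import *
from cell import robot
s=robot.read_state();print(s['eef_pos'],s['ft_force'],s['moment'])
for n in ('wrist','scene'):
    s=robot.read_state();c=robot.capture(n);pickle.dump((c,s),open(n[0]+'28.pkl','wb'))
    b={'scene':(238,200,303,262,12),'wrist':(240,100,400,310,4)}[n]
    crop(c['img'],*b,n[0]+'28.png')
```

```text
[ 0.46844993 -0.10388317  0.16911039] [-6.60762358  0.36738826  5.04356292] [ 0.18745868  1.64177703 -0.02048962]
```

View pics/s28.png

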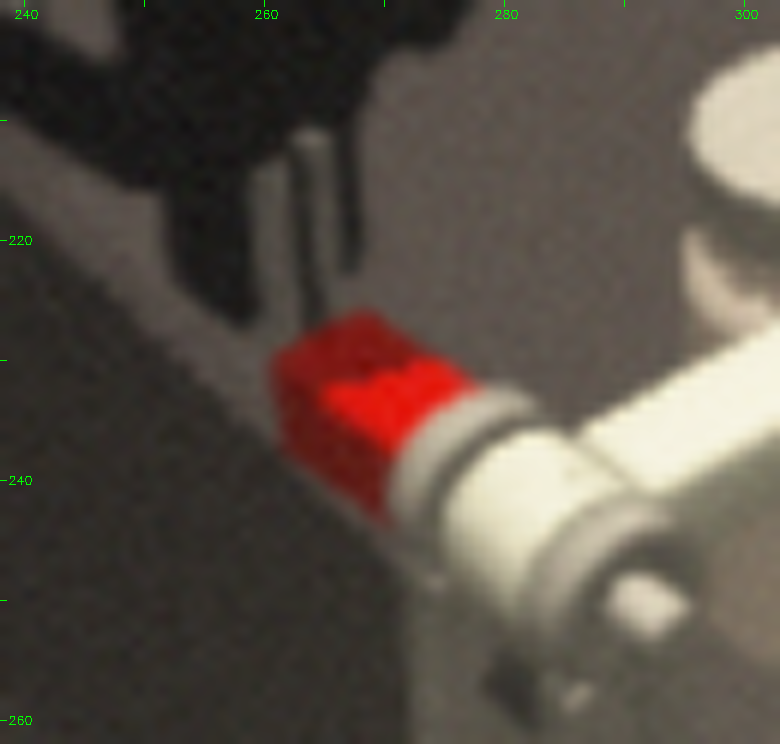

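Emit:
jog_arm([
  {"dx":0.6,"dy":0,"dz":0,"turn":0},
  {"dx":1.5,"dy":0.3,"dz":0,"turn":0},
  {"dx":1.5,"dy":0.6,"dz":0,"turn":0},
  {"dx":1.5,"dy":0.6,"dz":0,"turn":0},
  {"dx":1.5,"dy":0.6,"dz":0,"turn":0},
], grip=4)

```text
t: 27.15
eef_pos: [0.4561, -0.1025, 0.1637]
ee_rot: [-90.0, 0.0, 173.7]
ft_force: [0.4, 0.0, 0.1]
grip_width: 0.0398
```

```bash
python3 go.py 0.498 -0.107 0.163 173.8
```

```text
t27.15 [ 0.4561 -0.1025  0.1637] [-89.9861   0.0355 173.74  ] F [0.4332 0.0118 0.1342] M [-0.0366 -0.0276  0.0014] w0.0398
dx -4.22 dy 0.07 dz -0.01 turn -0.06
```

Emit:
jog_arm([
  {"dx":-1,"dy":0,"dz":0,"turn":0},
  {"dx":-2.2,"dy":0,"dz":0,"turn":0},
  {"dx":-3.4,"dy":0,"dz":0,"turn":0},
  {"dx":-4.2,"dy":0,"dz":0,"turn":0},
  {"dx":-4.2,"dy":0,"dz":0,"turn":0},
])

```text
t: 27.65
eef_pos: [0.4985, -0.1068, 0.1636]
ee_rot: [-90.1, 0.0, 173.8]
ft_force: [-0.9, 0.8, 0.8]
grip_width: 0.0401
```

Emit:
jog_arm([
  {"dx":0,"dy":0,"dz":0,"turn":0},
  {"dx":0,"dy":0,"dz":0,"turn":0},
  {"dx":0,"dy":0,"dz":0,"turn":0},
  {"dx":0,"dy":0,"dz":0,"turn":0},
], grip=1.5)

```text
t: 28.05
eef_pos: [0.4972, -0.1069, 0.1637]
ee_rot: [-90.0, -0.0, 173.7]
ft_force: [-0.9, 0.8, 0.2]
grip_width: 0.0182
```

Run:
```python
from h import *
from cell import robot
s=robot.read_state();print(s['eef_pos'],s['ft_force'],s['moment'])
for n in ('wrist',):
    s=robot.read_state();c=robot.capture(n);pickle.dump((c,s),open(n[0]+'29.pkl','wb'))
    b={'scene':(238,200,303,262,12),'wrist':(230,140,410,320,4)}[n]
    crop(c['img'],*b,n[0]+'29.png')
```

```text
[ 0.49722961 -0.10690883  0.16367454] [-0.90111608  0.79983655  0.18049639] [0.08013192 0.14108414 0.00062578]
```

View pics/w29.png

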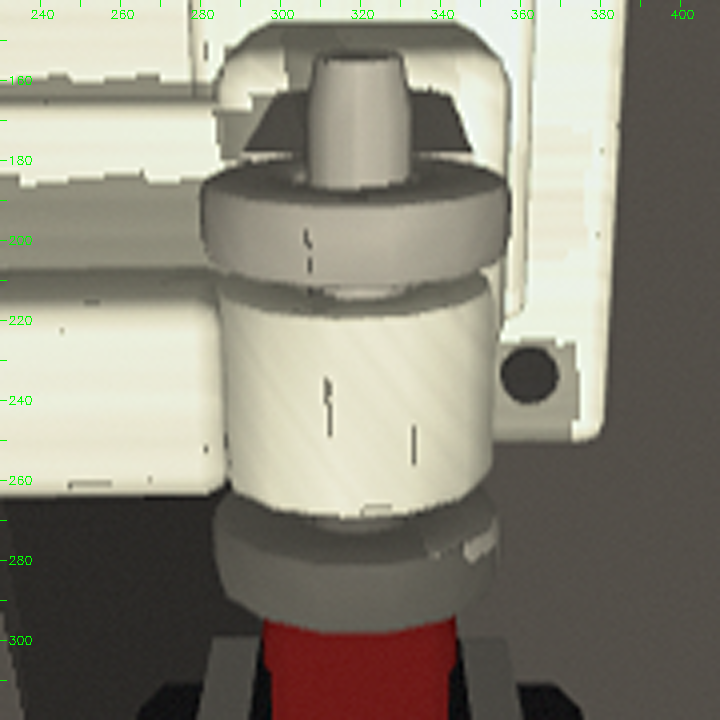

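Emit:
jog_arm([
  {"dx":0,"dy":-0.05,"dz":0,"turn":0},
  {"dx":0,"dy":-0.1,"dz":0,"turn":0},
  {"dx":-0.05,"dy":-0.1,"dz":0,"turn":0},
  {"dx":-0.05,"dy":-0.1,"dz":0,"turn":0},
])

```text
t: 28.5
eef_pos: [0.4974, -0.1069, 0.1642]
ee_rot: [-90.0, -0.1, 173.7]
ft_force: [-2.4, 0.4, -0.9]
grip_width: 0.0182
```

Emit:
jog_arm([
  {"dx":-0.05,"dy":0,"dz":0,"turn":0},
  {"dx":-0.05,"dy":0,"dz":0,"turn":0},
])

```text
t: 28.7
eef_pos: [0.4975, -0.107, 0.1642]
ee_rot: [-90.0, -0.2, 173.7]
ft_force: [-4.7, 0.0, -0.0]
grip_width: 0.0186
```

Emit:
jog_arm([
  {"dx":-0.05,"dy":0,"dz":0,"turn":0},
  {"dx":-0.05,"dy":0,"dz":0,"turn":0},
])

```text
t: 28.9
eef_pos: [0.4975, -0.107, 0.1642]
ee_rot: [-90.0, -0.2, 173.7]
ft_force: [-6.0, 0.2, 1.5]
grip_width: 0.0185
```

Emit:
jog_arm([
  {"dx":0,"dy":-0.05,"dz":0,"turn":0},
  {"dx":0,"dy":-0.1,"dz":0,"turn":0},
  {"dx":0,"dy":-0.1,"dz":0,"turn":0},
])

```text
t: 29.2
eef_pos: [0.4975, -0.107, 0.1646]
ee_rot: [-90.0, -0.2, 173.7]
ft_force: [-4.9, -0.2, -4.0]
grip_width: 0.0184
```

Run:
```python
from h import *
from cell import robot
s=robot.read_state();print(s['eef_pos'],s['ft_force'],s['moment'])
for n in ('wrist','scene'):
    s=robot.read_state();c=robot.capture(n);pickle.dump((c,s),open(n[0]+'30.pkl','wb'))
    b={'scene':(238,200,303,262,12),'wrist':(230,140,410,320,4)}[n]
    crop(c['img'],*b,n[0]+'30.png')
```

```text
[ 0.49751377 -0.10695674  0.16459475] [-4.88755602 -0.16319561 -3.95529436] [0.11929947 1.37143003 0.0202934 ]
```

View pics/w30.png

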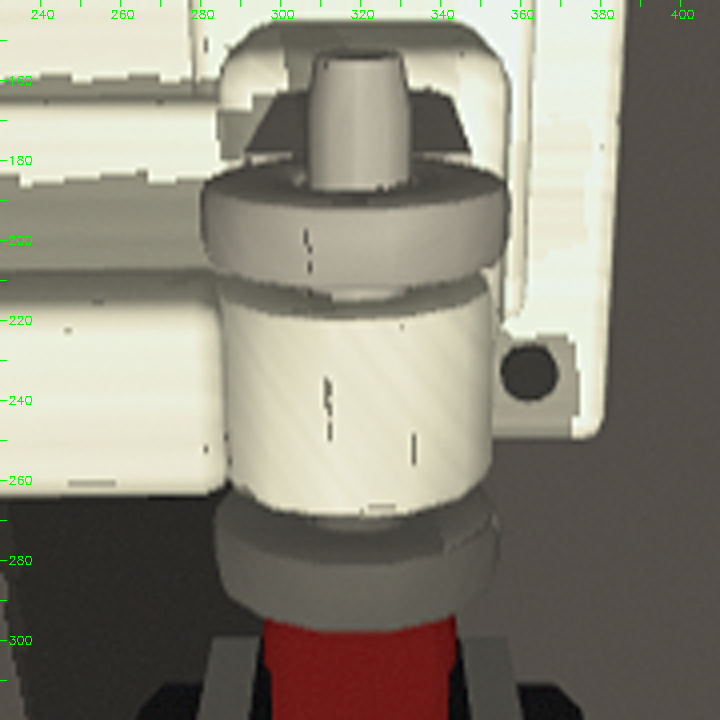

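View pics/s30.png

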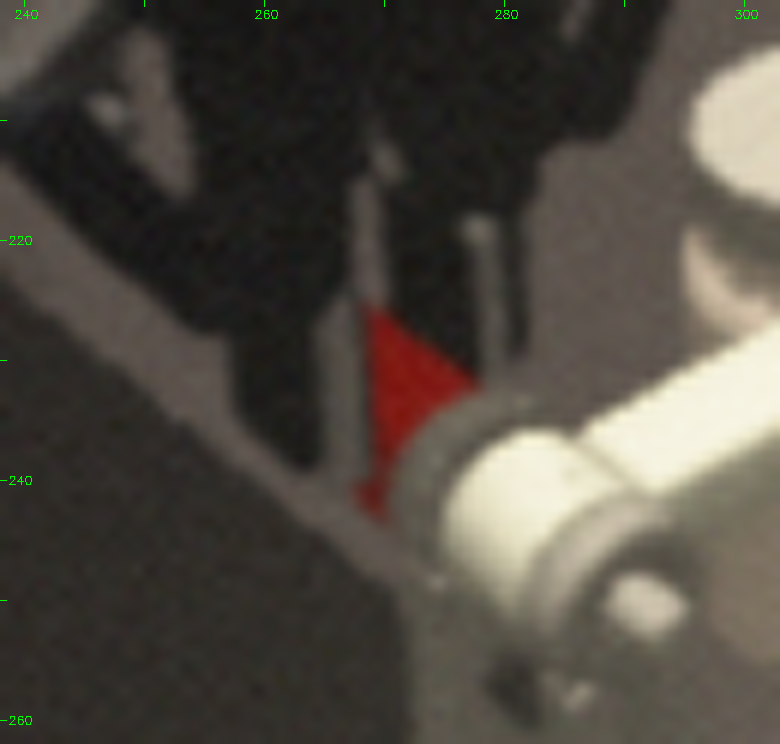

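Emit:
jog_arm([
  {"dx":0.2,"dy":0.1,"dz":0,"turn":0},
  {"dx":0.4,"dy":0.1,"dz":0,"turn":0},
  {"dx":0.5,"dy":0.1,"dz":0,"turn":0},
  {"dx":0.5,"dy":0.1,"dz":0,"turn":0},
])

```text
t: 29.7
eef_pos: [0.4952, -0.1066, 0.165]
ee_rot: [-90.0, 0.2, 173.7]
ft_force: [3.9, 0.1, -5.7]
grip_width: 0.0181
```

Emit:
jog_arm([
  {"dx":0,"dy":0,"dz":0,"turn":0},
  {"dx":-0.1,"dy":0,"dz":0,"turn":0},
  {"dx":-0.2,"dy":0,"dz":0,"turn":0},
])

```text
t: 30.0
eef_pos: [0.4952, -0.1067, 0.1644]
ee_rot: [-90.0, -0.1, 173.7]
ft_force: [-0.7, 0.4, -3.0]
grip_width: 0.018
```

Emit:
jog_arm([
  {"dx":-0.1,"dy":0,"dz":0,"turn":0},
  {"dx":-0.1,"dy":0,"dz":0,"turn":0},
])

```text
t: 30.2
eef_pos: [0.4968, -0.1069, 0.1645]
ee_rot: [-90.0, -0.1, 173.7]
ft_force: [-1.2, 0.7, -3.6]
grip_width: 0.0182
```

Emit:
jog_arm([
  {"dx":-0.1,"dy":0,"dz":0,"turn":0},
  {"dx":-0.1,"dy":0,"dz":0,"turn":0},
])

```text
t: 30.4
eef_pos: [0.4974, -0.107, 0.1645]
ee_rot: [-90.0, -0.1, 173.7]
ft_force: [-3.2, -0.0, -1.5]
grip_width: 0.0181
```

Emit:
jog_arm([
  {"dx":-0.05,"dy":0.05,"dz":0,"turn":0},
  {"dx":-0.05,"dy":0.1,"dz":0,"turn":0},
])

```text
t: 30.6
eef_pos: [0.4975, -0.107, 0.1639]
ee_rot: [-90.0, -0.2, 173.7]
ft_force: [-7.3, 0.6, 3.6]
grip_width: 0.0182
```

Emit:
jog_arm([
  {"dx":0,"dy":0,"dz":0,"turn":0},
  {"dx":0,"dy":0,"dz":0,"turn":0},
  {"dx":0,"dy":0,"dz":0,"turn":0},
  {"dx":0,"dy":0,"dz":0,"turn":0},
], grip=4)

```text
t: 31.0
eef_pos: [0.4992, -0.1072, 0.164]
ee_rot: [-90.0, 0.1, 173.7]
ft_force: [-0.3, 0.8, 0.1]
grip_width: 0.0402
```

Emit:
jog_arm([
  {"dx":0,"dy":-2,"dz":0,"turn":0},
  {"dx":1,"dy":-4,"dz":0,"turn":0},
  {"dx":3,"dy":-5,"dz":0,"turn":0},
  {"dx":5,"dy":-5,"dz":0,"turn":0},
  {"dx":7,"dy":-5,"dz":0,"turn":0},
])

```text
t: 31.5
eef_pos: [0.429, -0.0993, 0.2142]
ee_rot: [-90.0, 0.1, 173.8]
ft_force: [-0.2, -0.0, -0.0]
grip_width: 0.0401
```

Emit:
jog_arm([
  {"dx":0.3,"dy":2,"dz":0,"turn":0},
  {"dx":0.3,"dy":3.5,"dz":0,"turn":0},
  {"dx":0.3,"dy":3.5,"dz":0,"turn":0},
])

```text
t: 31.8
eef_pos: [0.4248, -0.0988, 0.1773]
ee_rot: [-90.0, -0.1, 173.8]
ft_force: [-0.5, 0.3, 0.2]
grip_width: 0.04
```

Run:
```python
from h import *
from cell import robot
s=robot.read_state();print(s['eef_pos'],s['ft_force'],s['moment'])
for n in ('wrist','scene'):
    s=robot.read_state();c=robot.capture(n);pickle.dump((c,s),open(n[0]+'31.pkl','wb'))
    b={'scene':(238,200,303,262,12),'wrist':(260,0,380,120,6)}[n]
    crop(c['img'],*b,n[0]+'31.png')
```

```text
[ 0.42478532 -0.0988476   0.17725502] [-0.53670768  0.32409784  0.24671901] [ 0.0461641   0.0354275  -0.02358671]
```

View pics/w31.png

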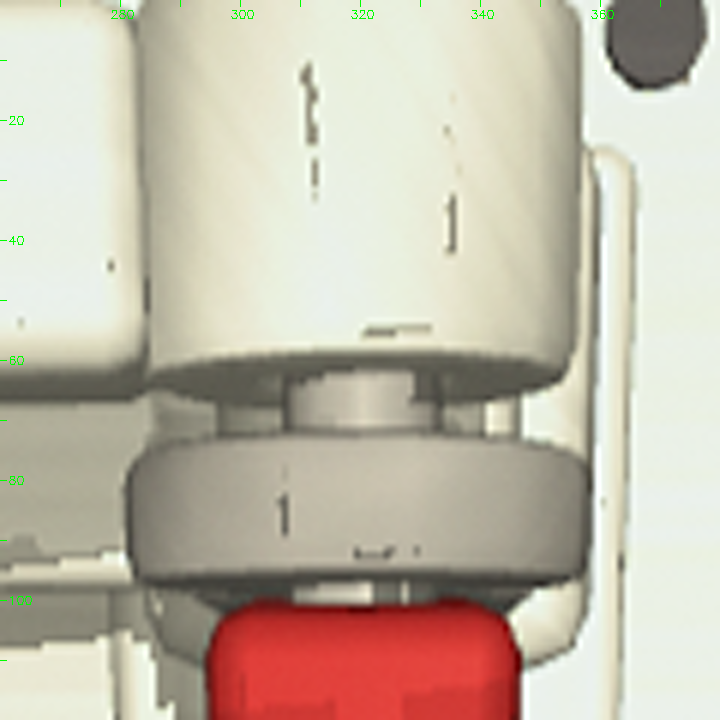

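View pics/s31.png

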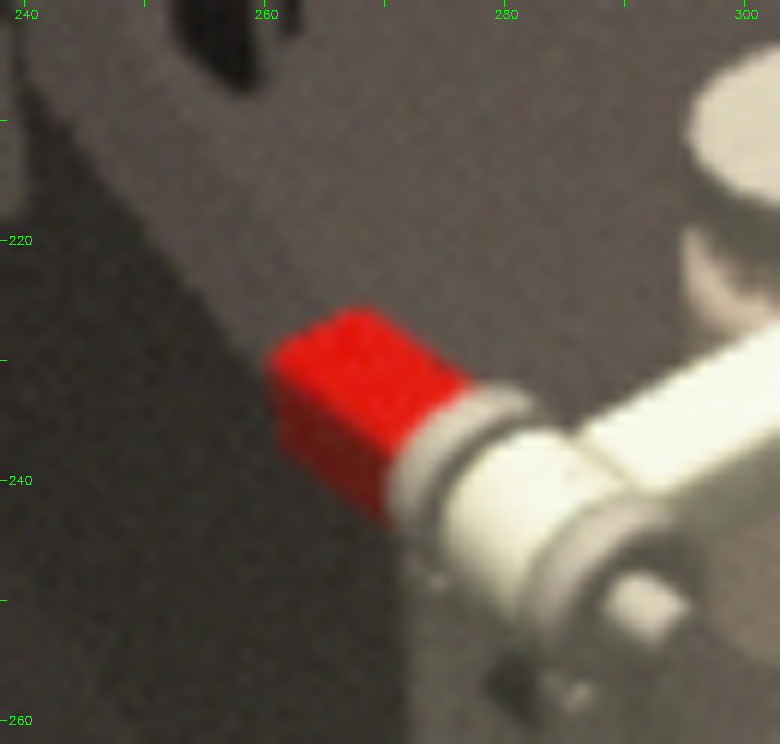

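Emit:
jog_arm([
  {"dx":0,"dy":0,"dz":3.5,"turn":0},
  {"dx":0,"dy":2,"dz":7,"turn":0},
  {"dx":0,"dy":5,"dz":7.5,"turn":0},
  {"dx":0,"dy":5,"dz":7.5,"turn":0},
  {"dx":0,"dy":5,"dz":7.5,"turn":0},
])

```text
t: 32.4
eef_pos: [0.4185, -0.173, 0.1294]
ee_rot: [-90.1, 0.0, 173.8]
ft_force: [0.3, 0.3, 0.8]
grip_width: 0.04
```

Run:
```python
from h import *
from cell import robot
s=robot.read_state();print(s['eef_pos'],s['ft_force'],s['moment'])
for n in ('wrist',):
    s=robot.read_state();c=robot.capture(n);pickle.dump((c,s),open(n[0]+'32.pkl','wb'))
    crop(c['img'],0,0,300,250,3,n[0]+'32c.png');crop(c['img'],0,0,640,480,1,n[0]+'32.png')
```

```text
[ 0.41850694 -0.17301381  0.12941932] [0.3112907  0.29572027 0.84225849] [ 0.00365037 -0.04501765 -0.01310627]
```

View pics/w32.png

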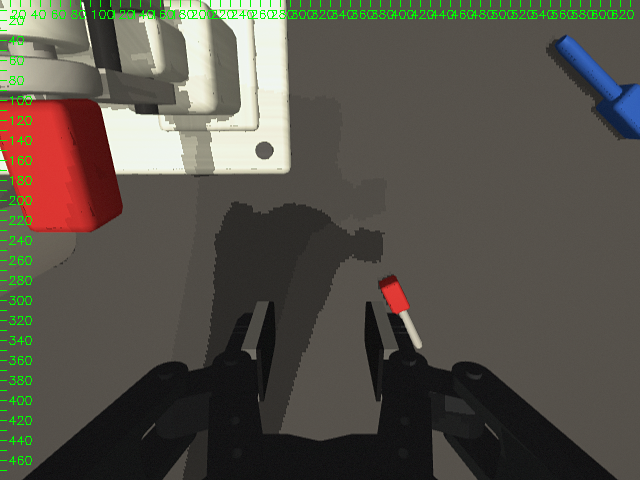

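Run:
```python
from h import *
c,s=pickle.load(open('w32.pkl','rb'))
crop(c['img'],0,0,200,150,4,'w32d.png')
```

```text
(no output)
```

View pics/w32d.png

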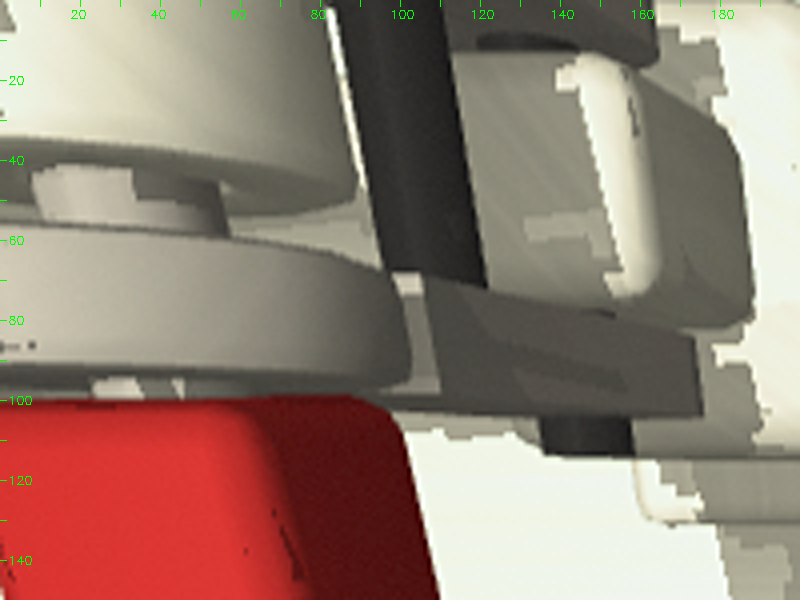

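In this oblique view the lower edge of the grip meets the plate near (95,100). The upper edge stands off by about 1 mm, so the pin tilts slightly within the hole clearance. Four pushes at 5–7 N all stopped at the same depth, so I won't force it further. I'll retreat and do a last overall check.

Emit:
jog_arm([
  {"dx":0,"dy":-3,"dz":2,"turn":0},
  {"dx":0,"dy":-7,"dz":5,"turn":0},
  {"dx":0,"dy":-11,"dz":9,"turn":0},
  {"dx":0,"dy":-13,"dz":12,"turn":0},
  {"dx":0,"dy":-13,"dz":13,"turn":0},
])

```text
t: 32.95
eef_pos: [0.4052, -0.3076, 0.2645]
ee_rot: [-89.6, 0.4, 173.5]
ft_force: [-0.7, 0.0, -0.0]
grip_width: 0.0397
```

Run:
```python
from h import *
from cell import robot
s=robot.read_state();print(s['eef_pos'],s['ft_force'],s['t'])
for n in ('scene','top'):
    c=robot.capture(n);pickle.dump((c,s),open(n[0]+'33.pkl','wb'))
    crop(c['img'],0,0,640,480,1,n[0]+'33.png')
    if n=='top': crop(c['img'],270,180,430,300,5,'t33c.png')
    else: crop(c['img'],230,170,390,320,5,'s33c.png')
```

```text
[ 0.40517601 -0.30764342  0.26453803] [-0.73544988  0.0162953  -0.00390984] 32.95
```

View pics/s33.png

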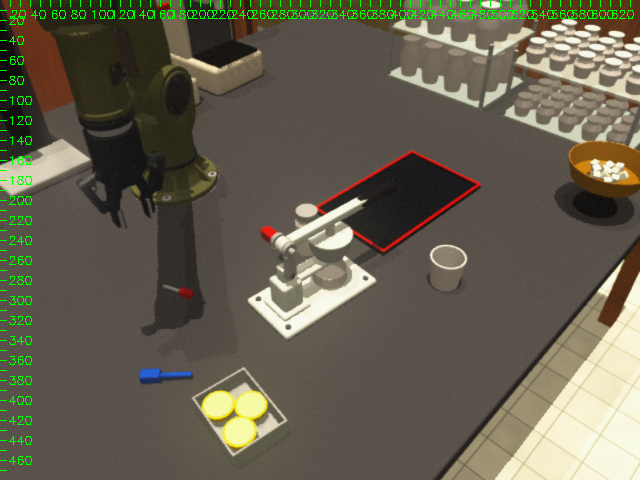

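View pics/t33c.png

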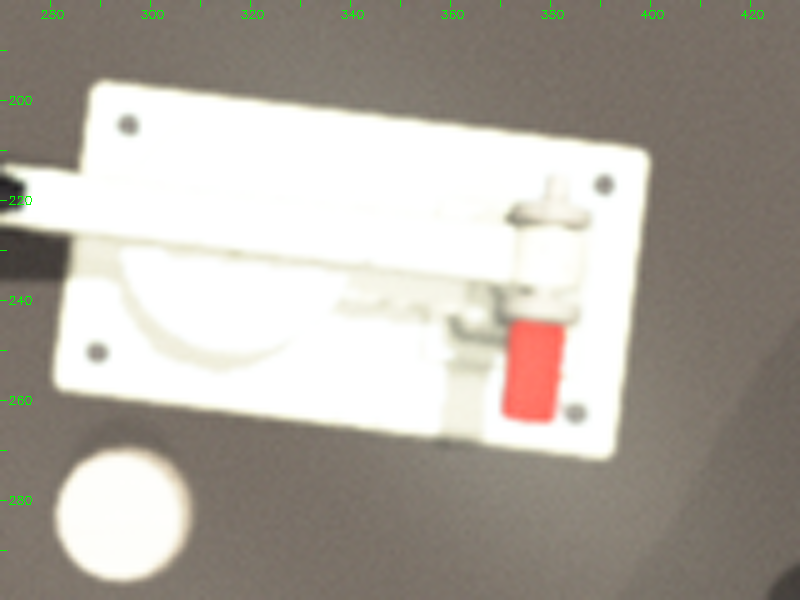

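View pics/s33c.png

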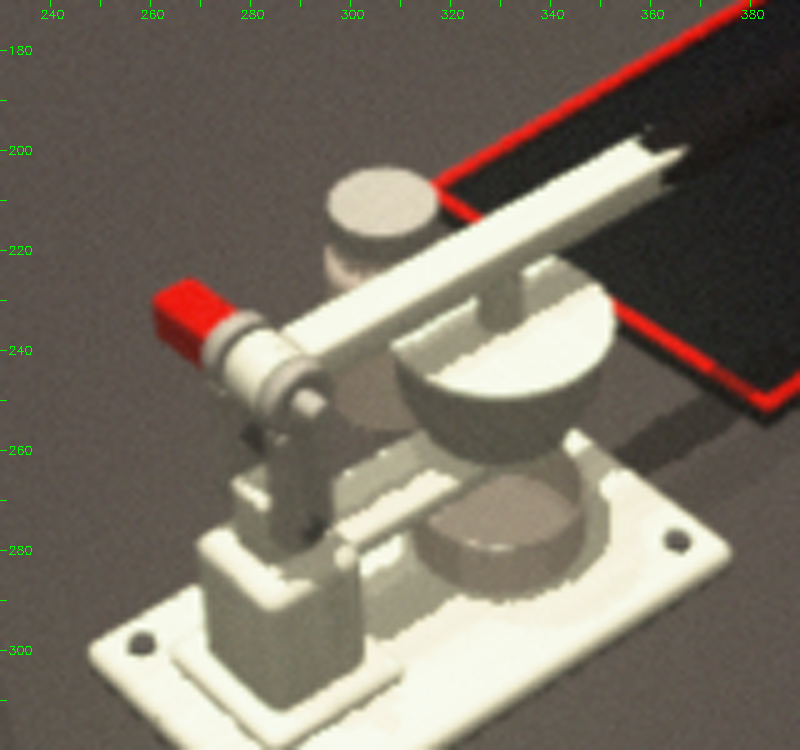

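```bash
python3 -c "
from cell import robot
print(robot.sign_off())"
```

```text
the job is handed in; nothing more can be done
None
```

The press is back together and handed in at about 33 s. The one open point is that the pin's grip is not perfectly flush: its lower edge touches the link, but its upper edge stands off by about 1 mm.

- **Lever:** I lifted it off the tray and lowered the plug into the strainer cup with its eye between the link plates. It touched nothing on the way down until it landed. The last pictures show it level, with its flange on the rim.
- **Pin:** I pushed the larger red-gripped pin through plate, eye and far plate. Forces while it slid in stayed at about 2.5 N or less. The link already stood almost in line with the eye, so no searching was needed.
- **Check that disagreed:** After release the pin sits slightly nose-up, within the play of the holes. I measured the nose about 11 mm beyond the far plate, where 12 mm would be perfect. Four pushes, two with the pin gripped and two from behind, all stopped at that depth at 5–7 N. I took that as the shoulder touching the link and did not force it.
- **Everything else:** The cup, lemon pan, shaker and other pins look unmoved in the final images, and the arm had retreated clear.

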